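# Load the three-lane drill jig and lock it up again

### The arm

A 7-joint arm with a two-finger parallel gripper is mounted at the origin on the work surface. World frame = base frame: x ahead of the robot, y to its left, z up, the work surface at z = 0. Lengths are in m, angles in rad, forces in N, time in s.
With the tool pointing down it reaches from about 0.35 to 0.9 m from the base axis. Payload 8.1 kg.
Tool frame: the origin (TCP) lies midway between the tips of the shut fingers; the grasp point (between the pads) lies env.grasp_offset behind it (env.grasp_offset is the distance from the TCP to the grasp point, in m); z points along the fingers, y is the line along which they close (so a half turn about z gives the same grasp; the last joint's range is limited). The gripper opens to 92 mm and grips with 3 to 60 N. Pads are 19 mm wide; open, the fingers measure 130 mm over their backs; the gripper's body (75 mm by 190 mm) begins 47 mm behind the grasp point.
Start: joints at [-0.103, 0.434, 0.025, 1.573, -0.012, 1.134, -0.075], TCP at [0.625, -0, 0.227] pointing down, gripper open.
Joint ranges: [-2.62, 2.62], [-0.44, 2.09], [-1.27, 1.32], [0.08, 2.57], [-1.32, 4.46], [0.12, 2], [-2.74, 2.74]. Speed limits (rad/s): [2.22, 2.22, 3.01, 3.01, 3.14, 3.14, 3.14].

### API

Orientations are given as [roll, pitch, yaw] about the fixed x, y, z axes, in that order (R = Rz(yaw) Ry(pitch) Rx(roll)).
In Python, from plant import env gives the robot as it stands.
- The arm moves only by the tool jog_arm, called after "Emit:" as name(argument=value, ...) on one line, values as JSON. Schema: {"type":"object","properties":{"segments":{"type":"array","items":{"type":"array","items":{"type":"number"},"minItems":7,"maxItems":7},"minItems":1,"maxItems":12},"grip_force":{"type":"number"},"only":{"type":"string"},"quiet":{"type":"boolean"},"lines":{"type":"string"}},"required":["segments"],"additionalProperties":false}. segments is a list of rows, 1 to 12 of them, each of 7 numbers: a rotation vector rx, ry, rz in rad, then dx, dy, dz in m, then the finger opening in m; each row shifts and turns the commanded pose from where the row before left it, along the tool's axes as they then stand; what a row does not reach is not made up. A row lasts 1/10 s, in which the tool goes at most 0.05 m and 0.15 rad, less where a joint would pass 70% of its speed; a pose out of reach is approached as far as the arm can. The fingers move at their own pace and stop on an object; grip_force is the grip in N (left out, the last holds). Time passes only in rows, so rows that do not move let the fingers close. The tool returns the time, the measured TCP pose, the force, the opening and the grip force at its end. only (a regular expression) keeps the lines of the reply that match it, lines (a string "A,B") keeps lines A to B, and quiet returns only ok. Input that does not fit is refused with a message, and nothing moves.
- env.observe(): the state, without advancing time (a new reading comes with each control period).
- env.read_camera(name): name is "scene" or "side" or "wrist"; returns the picture (420x560x3 uint8, red, green, blue); there is no depth.
- env.calibration(name): a dict with "intrinsics" (3x3 intrinsics, pixels), "eye" and "rotation" of the camera in the world. Camera axes: x right, y up, looking along -z (the intrinsics and any distortion apply to the point x, -y, -z); pixel columns grow to the right and rows downward; lengths in m; the calibration is good to about 2 mm. A picture is of the moment at which its call begins: read the wrist's pose just before it. calibration takes no time and is no camera call; for the wrist camera it gives the pose at the moment of the call.
- env.hand_in(): hands the job in; it is judged then, once.
The state is a dict: "clock": time; "joint_positions": joint angles; "joint_velocities": joint speeds; "tau": joint torques, N m; "ee_pos": TCP position; "tcp_rot": TCP orientation; "wrist_force": force on the tool from outside, world axes, zero at the start; "torque": the same for the moment, N m; "gripper_width": finger opening in m; "grasp_force": force on a finger pad.
Only numpy, scipy, OpenCV 4.12 (cv2) and the standard library are available. Lean on these libraries where they do the work, as an engineer would, in place of code of your own. Each camera call takes 0.05 s, during which the arm holds its last target. There are 200 camera calls.

### The job

Load the drill jig. Swing the red latch open, lift the keeper bar out of its pocket and put it aside; then put each brass blank lying on the bench into a lane of its own (any lane, either end first) and push it between the converging guide rails, under the bush plate, until it is fully home against the end stop. When all the blanks are home, set the keeper bar back down in its pocket behind them, flat and square, swing the latch fully closed over its end again, and leave the other tools on the bench where they lie.

Things in the scene. Friction and masses are not known exactly. Their poses are not given: they have to be found in the camera images.
- jig: Drill jig bolted to the bench: green base 230 x 284 mm, 15 mm thick; its top, the bed, is 15 mm up. Origin: centre of the underside; +x = loading direction, away from the robot, y across the lanes, z up. Three lanes, at y = -62, 0, +62 mm, run to an end stop at x = +95 mm. A flat-topped bush plate covers them from x = +53 to +113 mm, 19 to 31 mm above the bed. Before them: flat apron.
- lane1_mouth (a point): Mouth of lane 1: centre between the noses of its steel guide rails, at bed height (x = -3 mm, y = -62 mm in the jig frame); axes as the jig's. The rails, 14 mm high, are 58 mm apart here and converge over 45 mm to a parallel throat 42 mm wide, which runs from x = +42 mm to the stop.
- lane2_mouth (a point): Mouth of lane 2: centre between the noses of its steel guide rails, at bed height (x = -3 mm, y = 0 mm in the jig frame); axes as the jig's. The rails, 14 mm high, are 58 mm apart here and converge over 45 mm to a parallel throat 42 mm wide, which runs from x = +42 mm to the stop.
- lane3_mouth (a point): Mouth of lane 3: centre between the noses of its steel guide rails, at bed height (x = -3 mm, y = 62 mm in the jig frame); axes as the jig's. The rails, 14 mm high, are 58 mm apart here and converge over 45 mm to a parallel throat 42 mm wide, which runs from x = +42 mm to the stop.
- lane1_home (a point): Where the origin of a blank is when it is fully home in lane 1: on the bed, 50 mm before the end stop (x = +45 mm, y = -62 mm in the jig frame); axes as the jig's. A home blank stands 2 mm out of the rail noses.
- lane2_home (a point): Where the origin of a blank is when it is fully home in lane 2: on the bed, 50 mm before the end stop (x = +45 mm, y = 0 mm in the jig frame); axes as the jig's. A home blank stands 2 mm out of the rail noses.
- lane3_home (a point): Where the origin of a blank is when it is fully home in lane 3: on the bed, 50 mm before the end stop (x = +45 mm, y = 62 mm in the jig frame); axes as the jig's. A home blank stands 2 mm out of the rail noses.
- blank1: Brass blank, a plain flat bar 100 x 40 x 16 mm, about 0.5 kg, lying flat on the bench, with dark scribed lines on top. Origin: centre of its underside; x along its length, y across its width, z up. Two or three blanks are there; they are all alike and either end may go first.
- blank2: Brass blank, a plain flat bar 100 x 40 x 16 mm, about 0.5 kg, lying flat on the bench, with dark scribed lines on top. Origin: centre of its underside; x along its length, y across its width, z up. Two or three blanks are there; they are all alike and either end may go first.
- blank3: Brass blank, a plain flat bar 100 x 40 x 16 mm, about 0.5 kg, lying flat on the bench, with dark scribed lines on top. Origin: centre of its underside; x along its length, y across its width, z up. Two or three blanks are there; they are all alike and either end may go first.
- keeper: Keeper bar: steel, 18 mm wide (bevelled to 12 mm at its foot), 26 mm high, 200 mm long, 0.65 kg, with an upright orange tab on its middle (12 mm thick, 40 mm along the bar, 26 to 58 mm above the underside) to be pinched across its thickness. Origin: centre of the underside; y along the bar, x across, z up. Starts seated in its pocket; fits either way round. While seated it bars the lanes.
- pocket (a point): The seated keeper's origin: on the bed at x = -15.75 mm, y = 0 in the jig frame; bar along the jig's y. The pocket is two yellow U-shaped blocks, 25 mm high, at y = +/-92 to +/-109 mm, open at the top. The bar has 1.2 mm of play each way in x, 2.5 mm at its ends; the slots flare to 32 mm at the top. It lies 2 mm behind home blanks and is blocked by a blank left well short.
- latch_pivot (a point): Vertical axis of the red latch, beside the pocket block at +y: x = -15.75 mm, y = +125 mm in the jig frame, 53 mm above the bench (top of the latch arm).
- latch_knob (a point): Top centre of the latch's black upright knob (18 mm diameter, from 53 to 79 mm above the bench). It stands on the red arm 45 mm from the pivot; the arm is 22 mm wide, 10 mm thick and ends 56 mm from the pivot. Its underside passes 2 mm above a seated keeper.
- latch (a joint): Swing of the latch about its vertical pivot, rad: 0 = closed, the arm points to the jig's -y, over the keeper's end; it grows as it opens, counter-clockwise from above; at 1.57 the arm points to the jig's +x. Starts closed (below 0.1), limit 1.75; light friction, stays where it is left.
- flap_disc: Reddish flap grinding disc, 115 mm diameter, 16 mm high, lying among the blanks. Origin: centre of the underside. Leave it alone.
- caliper: Vernier caliper, 220 mm long, flat. Leave it alone.
- hammer: Hammer, 280 mm long. Leave it alone.
- chisel: Cold chisel, 155 mm long. Leave it alone.
- wood_disc: Wooden disc with holes, 150 mm diameter, 20 mm high. Leave it alone.
- paste_tin: Blue tin, 80 mm diameter, 70 mm high. Leave it alone.
- wire_brush: Brush. Leave it alone.

How it is judged:
On the way, in this order (a step that is already met when the one before it is completed fails the run):
1. every blank on the bench is fully home in a lane of the jig (((x of blank1 in the frame of lane1_home between -0.004 and 0.004 m and y of blank1 in the frame of lane1_home between -0.004 and 0.004 m and z of blank1 in the frame of lane1_home below 0.02 m and angle between the x axis of blank1 and the x axis of jig, either way round below 0.06 rad) or (x of blank1 in the frame of lane2_home between -0.004 and 0.004 m and y of blank1 in the frame of lane2_home between -0.004 and 0.004 m and z of blank1 in the frame of lane2_home below 0.02 m and angle between the x axis of blank1 and the x axis of jig, either way round below 0.06 rad) or (x of blank1 in the frame of lane3_home between -0.004 and 0.004 m and y of blank1 in the frame of lane3_home between -0.004 and 0.004 m and z of blank1 in the frame of lane3_home below 0.02 m and angle between the x axis of blank1 and the x axis of jig, either way round below 0.06 rad)) and ((x of blank2 in the frame of lane1_home between -0.004 and 0.004 m and y of blank2 in the frame of lane1_home between -0.004 and 0.004 m and z of blank2 in the frame of lane1_home below 0.02 m and angle between the x axis of blank2 and the x axis of jig, either way round below 0.06 rad) or (x of blank2 in the frame of lane2_home between -0.004 and 0.004 m and y of blank2 in the frame of lane2_home between -0.004 and 0.004 m and z of blank2 in the frame of lane2_home below 0.02 m and angle between the x axis of blank2 and the x axis of jig, either way round below 0.06 rad) or (x of blank2 in the frame of lane3_home between -0.004 and 0.004 m and y of blank2 in the frame of lane3_home between -0.004 and 0.004 m and z of blank2 in the frame of lane3_home below 0.02 m and angle between the x axis of blank2 and the x axis of jig, either way round below 0.06 rad)) and ((x of blank3 in the frame of lane1_home between -0.004 and 0.004 m and y of blank3 in the frame of lane1_home between -0.004 and 0.004 m and z of blank3 in the frame of lane1_home below 0.02 m and angle between the x axis of blank3 and the x axis of jig, either way round below 0.06 rad) or (x of blank3 in the frame of lane2_home between -0.004 and 0.004 m and y of blank3 in the frame of lane2_home between -0.004 and 0.004 m and z of blank3 in the frame of lane2_home below 0.02 m and angle between the x axis of blank3 and the x axis of jig, either way round below 0.06 rad) or (x of blank3 in the frame of lane3_home between -0.004 and 0.004 m and y of blank3 in the frame of lane3_home between -0.004 and 0.004 m and z of blank3 in the frame of lane3_home below 0.02 m and angle between the x axis of blank3 and the x axis of jig, either way round below 0.06 rad))), for 0.2 s.
2. then the keeper bar is seated flat and square in its pocket behind them (all of step 1 and x of keeper in the frame of pocket between -0.0035 and 0.0035 m and y of keeper in the frame of pocket between -0.005 and 0.005 m and z of keeper in the frame of pocket between -0.0025 and 0.0025 m and angle between the y axis of keeper and the y axis of jig, either way round below 0.04 rad and angle between keeper's own z axis and vertical below 0.04 rad), for 0.2 s.
3. then the latch is swung closed over the keeper (all of step 2 and value of joint latch below 0.15 rad), for 0.2 s.
At the end, for the whole second after the job is handed in: Each blank lies in a lane of its own, its origin within 4 mm of the home point along the lane and 4 mm across, square to the lane within 0.06 rad; the keeper sits on the bed in its pocket (3.5 mm, 5 mm, 2.5 mm in x, y, z; 0.04 rad); the latch is within 0.15 rad of closed; all at rest and released (all of step 3 and linear speed of each of blank1, blank2, blank3, keeper below 0.01 m/s); the robot touches nothing.
It fails at once if a bystanding tool is shoved more than 5 cm from its place (distance of any of flap_disc, caliper, hammer, chisel, wood_disc, paste_tin, wire_brush from where it was at the start of the episode above 0.05 m).
Of blank1, blank2, blank3 only 2 to 3 are there at a start; the rules pass over those that are not, and their reading is None.
At some moment in a run one of blank1, blank2, blank3 may be knocked a few centimetres aside while the robot is not near it.
It also fails if it takes over 210 s, if anything falls off the work surface, if the arm or the gripper's body presses on something with over 40 N, if the wrist force passes 120 N, or if a joint passes its speed limit or range.

## Working session

There is one attempt and no reset: what is moved stays moved. The work goes in short steps, Python scripts to look and compute and a tool call to move; the robot and the scene stay as the last step left them, time stands still between calls to the robot, and variables do not carry over. Pictures are saved under pics/ and viewed, at most 16 in all, crops included, and the job is handed in when it is done.

```bash
ls; mkdir -p pics
```

Run:
```python
from plant import env
import cv2,numpy as np
np.set_printoptions(precision=4,suppress=True)
print(env.observe(),env.grasp_offset)
for n in("scene","side","wrist"):
    c=env.calibration(n);print(n,c)
    cv2.imwrite(f"pics/{n}0.png",env.read_camera(n)[:,:,::-1])
```

```text
pics
plant.py
{'clock': 0.0, 'joint_positions': array([-0.1026,  0.4352,  0.025 ,  1.5741, -0.0116,  1.134 , -0.0751]), 'joint_velocities': array([ 0.0018, -0.0017,  0.    ,  0.0007, -0.0025,  0.0017, -0.0001]), 'tau': array([  0.0004, -66.7854,   0.9849, -31.4464,  -0.0605,   0.0428,
         0.0001]), 'ee_pos': array([ 0.6245, -0.0001,  0.2259]), 'tcp_rot': array([-3.14  ,  0.0001,  1.5707]), 'wrist_force': array([ 0.5466,  0.1534, -0.0424]), 'torque': array([ 0.0128,  0.0054, -0.0323]), 'grasp_force': 0.0, 'gripper_width': 0.09207065072018357} 0.0188
scene {'intrinsics': array([[533.7329,   0.    , 283.4815],
       [  0.    , 533.7329, 225.2364],
       [  0.    ,   0.    ,   1.    ]]), 'eye': array([1.4562, 0.4457, 1.0645]), 'rotation': array([0.7988, 0.0099, 2.036 ])}
side {'intrinsics': array([[503.7371,   0.    , 287.1653],
       [  0.    , 503.7371, 212.8887],
       [  0.    ,   0.    ,   1.    ]]), 'eye': array([0.5017, 0.8787, 1.0028]), 'rotation': array([ 0.7721, -0.0034, -3.0381])}
wrist {'intrinsics': array([[373.8257,   0.    , 276.7197],
       [  0.    , 373.8257, 205.275 ],
       [  0.    ,   0.    ,   1.    ]]), 'eye': array([0.6244, 0.0655, 0.3826]), 'rotation': array([-0.2459,  0.0019, -0.0006])}
```

View pictures.

View pics/scene0.png

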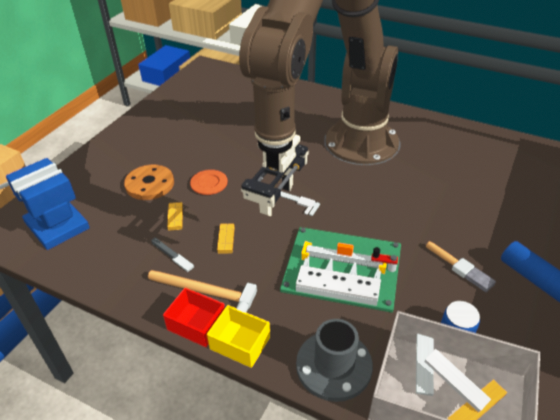

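View pics/side0.png

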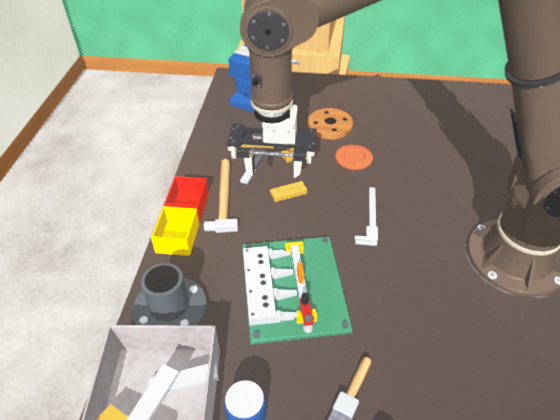

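View pics/wrist0.png

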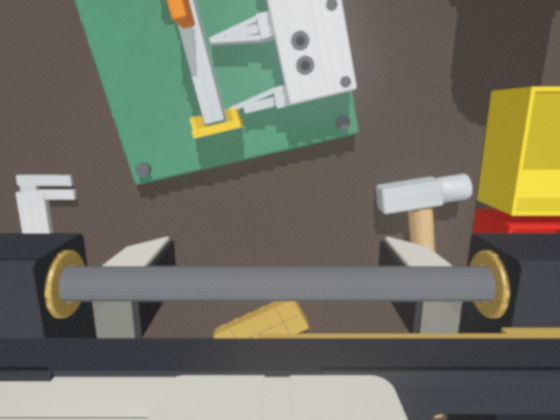

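Create h.py:
```python
from plant import env
import cv2,numpy as np
from scipy.spatial.transform import Rotation as R
np.set_printoptions(precision=4,suppress=True)
def cast(cal,uv,z):
    K=cal["intrinsics"]; M=R.from_euler("xyz",cal["rotation"]).as_matrix()
    uv=np.asarray(uv,float).reshape(-1,2)
    d=np.c_[(uv[:,0]-K[0,2])/K[0,0],-(uv[:,1]-K[1,2])/K[1,1],-np.ones(len(uv))]@M.T
    e=np.array(cal["eye"]); return (e+d*((z-e[2])/d[:,2])[:,None])[:,:2]
def proj(cal,p):
    K=cal["intrinsics"]; M=R.from_euler("xyz",cal["rotation"]).as_matrix()
    q=(np.atleast_2d(p)-cal["eye"])@M
    return np.c_[K[0,0]*q[:,0]/-q[:,2]+K[0,2],-K[1,1]*q[:,1]/-q[:,2]+K[1,2]]
COL=dict(green=((60,80,40),(88,255,255)),brass=((17,110,90),(27,255,255)),orange=((5,180,150),(13,255,255)),
  red=((0,180,90),(3,255,255)),yellow=((24,160,120),(32,255,255)))
def shot(n,save=None):
    cal=env.calibration(n); im=env.read_camera(n)
    if save: cv2.imwrite(f"pics/{save}.png",im[:,:,::-1])
    return cal,im
def blobs(im,c,amin=40):
    m=cv2.inRange(cv2.cvtColor(im,cv2.COLOR_RGB2HSV),*[np.array(x) for x in COL[c]])
    cs,_=cv2.findContours(m,cv2.RETR_EXTERNAL,cv2.CHAIN_APPROX_NONE)
    return sorted([k for k in cs if cv2.contourArea(k)>amin],key=cv2.contourArea,reverse=True)
def rect(cal,c,z):
    """min-area rectangle on plane z: centre (m), long, short, angle of the long side (rad, mod pi)"""
    p=cast(cal,c,z); (cx,cy),_,_=r=cv2.minAreaRect((p*1000).astype(np.float32)); b=cv2.boxPoints(r)
    e=[b[1]-b[0],b[2]-b[1]]; e.sort(key=np.linalg.norm)
    return np.array([cx/1000,cy/1000,np.linalg.norm(e[1])/1000,np.linalg.norm(e[0])/1000,np.arctan2(e[1][1],e[1][0])%np.pi])
```

Run:
```python
from h import *
for n in("scene","side","wrist"):
    im=cv2.imread(f"pics/{n}0.png")[:,:,::-1].copy();cal=env.calibration(n)
    for c,z in(("green",.015),("brass",.016),("orange",.05),("yellow",.04),("red",.05)):
        for k in blobs(im,c)[:6]:
            x,y,w,hh=cv2.boundingRect(k)
            if c=="green" and (w>200 or y<100) and n!="wrist": continue
            print(n,c,(x+w//2,y+hh//2),(w,hh),rect(cal,k,z))
```

```text
scene green (340, 270) (121, 84) [0.566  0.1587 0.2837 0.2376 1.7986]
scene green (366, 271) (19, 12) [0.5542 0.2192 0.0477 0.0337 1.8391]
scene green (343, 267) (20, 12) [0.5688 0.1582 0.0502 0.0332 1.8038]
scene brass (239, 336) (64, 65) [0.8697 0.0232 0.1409 0.1323 1.5769]
scene brass (204, 19) (74, 39) [-0.5784 -1.029   0.4245  0.3721  0.4398]
scene brass (477, 400) (59, 40) [0.7998 0.5582 0.1472 0.0395 2.6754]
scene brass (195, 285) (92, 28) [ 0.7906 -0.1563  0.2518  0.0243  1.7126]
scene brass (49, 133) (98, 101) [ 0.4261 -1.0445  0.6251  0.134   0.2536]
scene brass (225, 238) (19, 31) [ 0.6121 -0.1685  0.1162  0.0455  0.4701]
scene orange (209, 182) (36, 23) [ 0.4616 -0.3152  0.1062  0.1025  2.0245]
scene orange (345, 251) (14, 8) [0.5442 0.1536 0.0352 0.0232 1.8296]
scene yellow (239, 336) (62, 62) [0.8829 0.0327 0.1333 0.1235 1.575 ]
scene yellow (306, 248) (11, 14) [0.5693 0.0563 0.0465 0.0193 0.2028]
scene red (194, 318) (62, 58) [ 0.8889 -0.0822  0.1399  0.1214  1.5678]
scene red (384, 259) (25, 8) [0.5246 0.2544 0.0611 0.0218 1.8329]
side green (300, 290) (103, 107) [0.5
[... 1084 characters left out ...]
en (245, 76) (72, 64) [0.5958 0.1038 0.058  0.0572 0.2258]
wrist green (229, 19) (62, 38) [0.5817 0.1524 0.0522 0.0313 0.2311]
wrist brass (518, 150) (83, 131) [0.8624 0.0236 0.1306 0.0834 1.6777]
wrist brass (386, 320) (347, 37) [ 0.7448 -0.1565  0.3835  0.0441  0.0005]
wrist brass (64, 284) (40, 69) [ 0.3948 -0.1139  0.0832  0.0381  1.3518]
wrist brass (490, 284) (41, 69) [ 0.8523 -0.1142  0.0829  0.0389  1.7857]
wrist brass (216, 123) (53, 29) [0.5651 0.0554 0.0494 0.0197 0.2273]
wrist yellow (519, 150) (82, 129) [0.8471 0.0264 0.1203 0.0768 1.6808]
wrist yellow (216, 123) (49, 27) [0.569  0.0557 0.0431 0.0164 0.192 ]
wrist red (517, 221) (86, 23) [ 0.8473 -0.0338  0.0801  0.0208  3.1078]
```

Add to h.py:
```python
def go(x,y,z,psi):
    """what is left to a target: tool-axis dx,dy,dz and rz"""
    s=env.observe(); M=R.from_euler("xyz",s["tcp_rot"]).as_matrix()
    d=M.T@(np.array([x,y,z])-s["ee_pos"])
    T=R.from_euler("xyz",[np.pi,0,psi]).as_matrix()
    print("d",d,"rot",R.from_matrix(M.T@T).as_rotvec(),"q7",s["joint_positions"][6],"t",s["clock"])
```

```text
(no output)
```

Emit:
jog_arm(segments=[[0, 0, -0.114, 0.03, -0.02, -0.025, 0.092], [0, 0, -0.114, 0.03, -0.02, -0.025, 0.092], [0, 0, 0, 0, 0, 0, 0.092], [0, 0, 0, 0, 0, 0, 0.092], [0, 0, 0, 0, 0, 0, 0.092]])

```text
clock: 0.65
ee_pos: [0.5817, 0.0563, 0.276]
tcp_rot: [-3.141, 0.001, 1.797]
wrist_force: [0.2, -0.7, 0.4]
gripper_width: 0.0916
grasp_force: 0.0
```

Run:
```python
from h import *
for n in("scene","side","wrist"):
    cal,im=shot(n,n+"1")
    for c,z in(("green",.015),("brass",.016),("orange",.06),("yellow",.04),("red",.053)):
        for k in blobs(im,c)[:8]:
            x,y,w,hh=cv2.boundingRect(k); r=rect(cal,k,z)
            if .3<r[0]<.85 and -.5<r[1]<.5: print(n,c,(x+w//2,y+hh//2),(w,hh),r)
```

```text
scene green (340, 270) (121, 84) [0.566  0.1587 0.2837 0.2376 1.7986]
scene green (366, 271) (19, 12) [0.5542 0.2192 0.0477 0.0337 1.8391]
scene green (343, 267) (20, 12) [0.5688 0.1582 0.0502 0.0332 1.8038]
scene green (319, 263) (19, 12) [0.5828 0.0974 0.049  0.0335 1.8078]
scene brass (195, 285) (92, 28) [ 0.7904 -0.1559  0.251   0.0238  1.7156]
scene brass (225, 238) (19, 31) [ 0.6121 -0.1685  0.1161  0.0458  0.467 ]
scene brass (175, 216) (17, 30) [ 0.5986 -0.3476  0.1228  0.0461  0.5694]
scene orange (209, 182) (36, 23) [ 0.4714 -0.3077  0.1051  0.1015  2.0245]
scene orange (345, 251) (14, 8) [0.5528 0.1564 0.0332 0.0243 1.963 ]
scene yellow (306, 248) (11, 14) [0.5693 0.0563 0.0465 0.0193 0.2028]
scene red (384, 259) (25, 8) [0.5273 0.255  0.0609 0.0217 1.8329]
side green (300, 290) (103, 108) [0.558  0.1602 0.2894 0.2283 1.7973]
side green (287, 302) (25, 19) [0.5639 0.217  0.0629 0.0428 0.5174]
side green (285, 281) (24, 17) [0.5805
[... 378 characters left out ...]
]
side red (306, 310) (10, 13) [0.5223 0.2516 0.0315 0.0185 1.8121]
wrist green (273, 102) (213, 204) [0.5677 0.124  0.2271 0.2115 0.2255]
wrist green (301, 133) (53, 52) [0.5977 0.1036 0.0577 0.055  0.2238]
wrist green (299, 73) (49, 57) [0.5808 0.1631 0.0561 0.0513 1.7946]
wrist green (303, 19) (58, 38) [0.5713 0.2154 0.0579 0.0347 0.2244]
wrist brass (389, 330) (342, 18) [ 0.7623 -0.107   0.429   0.024   0.2263]
wrist brass (64, 284) (40, 69) [ 0.3581 -0.1367  0.0947  0.0438  1.5772]
wrist brass (265, 171) (42, 21) [0.5673 0.0535 0.0463 0.0226 0.2253]
wrist yellow (519, 213) (82, 39) [0.8493 0.0746 0.0896 0.0428 0.2256]
wrist yellow (265, 171) (40, 19) [0.568  0.0562 0.0417 0.0189 0.1284]
```

View pics/wrist1.png

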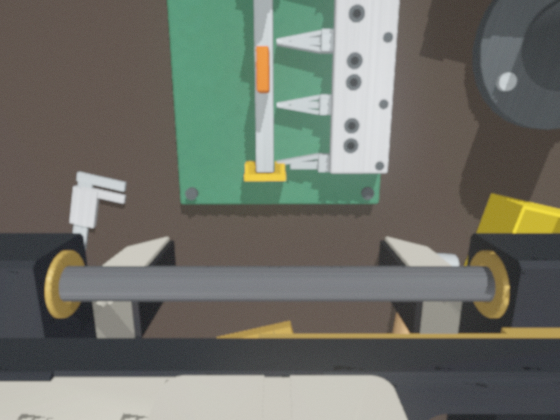

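View pics/side1.png

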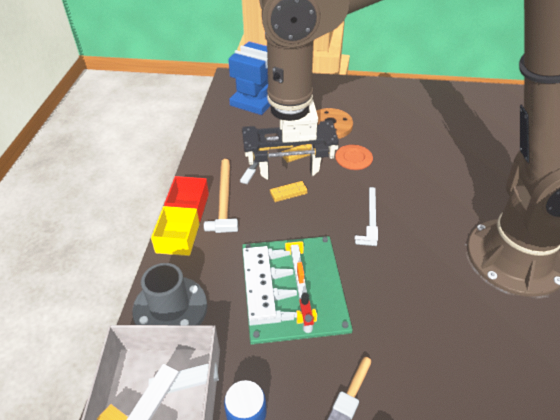

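Emit:
jog_arm(segments=[[0, 0, 0, 0.035, -0.0045, 0, 0.092], [0, 0, 0, 0.035, -0.0045, 0, 0.092], [0, 0, 0, 0.035, -0.0045, 0, 0.092], [0, 0, 0, 0, 0, 0, 0.06], [0, 0, 0, 0, 0, 0, 0.04], [0, 0, 0, 0, 0, 0, 0.04], [0, 0, 0, 0, 0, 0, 0.04]])

```text
clock: 1.5
ee_pos: [0.5454, 0.1551, 0.2765]
tcp_rot: [-3.141, 0.001, 1.796]
wrist_force: [0.6, 0.2, 0.8]
gripper_width: 0.0647
grasp_force: 0.0
```

Run:
```python
from h import *
cal,im=shot("wrist","wrist2")
for c,z in(("green",.015),("yellow",.04),("red",.053)):
    for k in blobs(im,c)[:8]:
        x,y,w,hh=cv2.boundingRect(k); print(c,(x,y,w,hh),rect(cal,k,z))
cal,im=shot("side","side2")
for k in blobs(im,"brass"):
    r=rect(cal,k,.016)
    if .3<r[0]<.85 and -.5<r[1]<.0: print("side",r)
```

```text
green (183, 38, 85, 228) [0.4885 0.1553 0.253  0.0869 1.798 ]
green (289, 38, 112, 45) [0.5874 0.2853 0.1153 0.0434 0.2246]
green (287, 91, 55, 51) [0.5707 0.2225 0.0581 0.053  0.2173]
green (287, 149, 50, 47) [0.5831 0.1627 0.0548 0.0523 0.2315]
green (287, 206, 50, 41) [0.5989 0.101  0.0571 0.0489 0.2315]
green (298, 256, 33, 9) [0.6125 0.0575 0.0397 0.0099 0.0562]
yellow (255, 68, 9, 19) [0.5057 0.2473 0.0171 0.008  1.7866]
yellow (289, 68, 9, 17) [0.5386 0.2558 0.0152 0.0079 1.8088]
yellow (259, 250, 8, 15) [0.5501 0.0606 0.0168 0.0079 1.784 ]
side [ 0.5894 -0.2009  0.1243  0.0256  0.2307]
side [ 0.5781 -0.161   0.061   0.027   0.4513]
side [ 0.6261 -0.332   0.0438  0.0341  1.6784]
```

View pics/wrist2.png

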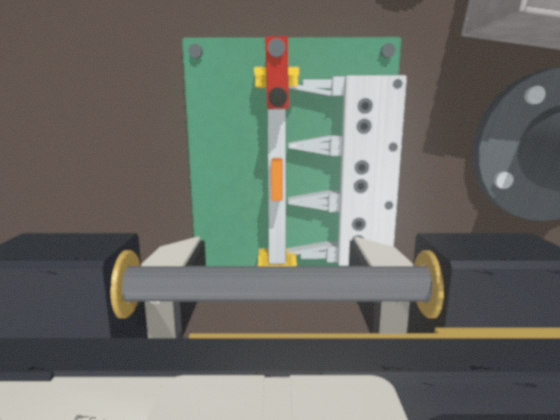

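Add to h.py:
```python
YAW=.2250
def toj(p,c,yaw=YAW): return (np.asarray(p)-c)@np.array([[np.cos(yaw),-np.sin(yaw)],[np.sin(yaw),np.cos(yaw)]])
def fromj(p,c,yaw=YAW): return np.asarray(c)+np.asarray(p)@np.array([[np.cos(yaw),np.sin(yaw)],[-np.sin(yaw),np.cos(yaw)]])
```

Run:
```python
from h import *
cal=env.calibration("wrist"); im=cv2.imread("pics/wrist2.png")[:,:,::-1].copy()
hsv=cv2.cvtColor(im,cv2.COLOR_RGB2HSV)
g=cv2.inRange(hsv,np.array((60,80,40)),np.array((88,255,255)))
# edges of base: left, right columns at rows 45-230; top row
def edge(row,rev): 
    c=np.flatnonzero(g[row]); return (c.max()+1 if rev else c.min()-0.0,row+.5)
L=cast(cal,[edge(r,0) for r in range(50,225,5)],.015)
Rr=cast(cal,[edge(r,1) for r in range(44,70,3)],.015)
T=cast(cal,[(c+.5,np.flatnonzero(g[:,c]).min()) for c in list(range(205,260,5))+list(range(300,380,5))],.015)
def fit(P): 
    vx,vy,x,y=cv2.fitLine(P.astype(np.float32),cv2.DIST_HUBER,0,1e-5,1e-5).ravel(); return np.array([x,y]),np.arctan2(vy,vx)%np.pi
fl,ft,fr=fit(L),fit(T),fit(Rr)
print("yaws",fl[1]-np.pi/2,ft[1],fr[1]-np.pi/2)
y=YAW; ex=np.array([np.cos(y),np.sin(y)]); ey=np.array([-ex[1],ex[0]])
xl,xr,yt=fl[0]@ex,fr[0]@ex,ft[0]@ey; print("width",xr-xl)
c=ex*(xl+xr)/2+ey*(yt-.142); print("jig",c)
m=cv2.inRange(hsv,np.array((5,180,150)),np.array((13,255,255)))
for k in blobs(im,"orange"): print("tab",cv2.boundingRect(k),rect(cal,k,.073),toj(rect(cal,k,.073)[:2],c))
red=cv2.inRange(hsv,np.array((0,120,60)),np.array((4,255,255)))|cv2.inRange(hsv,np.array((175,120,60)),np.array((180,255,255)))
k=max(cv2.findContours(red,0,1)[0],key=cv2.contourArea); print("arm",cv2.boundingRect(k),rect(cal,k,.053))
print("knob",cast(cal,(277.5,97),.079),toj(cast(cal,(277.5,97),.079),c),"piv",cast(cal,(276.5,47),.056),toj(cast(cal,(276.5,47),.056),c))
v=hsv[...,2]; kk=(v[85:112,262:294]<60).astype(np.uint8); M=cv2.moments(kk,True); print(M["m00"],262+M["m10"]/M["m00"],85+M["m01"]/M["m00"])
for j in [(-.01575,.0),(-.01575,.125),(-.01575,.080)]: print(fromj(j,c))
```

```text
yaws 0.22820795 0.22527142 0.24615955
width 0.2265183316561143
jig [0.5604 0.1564]
arm (266, 36, 22, 72) [0.5219 0.255  0.0651 0.0196 1.8196]
knob [[0.528 0.232]] [[-0.0147  0.0809]] piv [[0.5168 0.2766]] [[-0.0156  0.1269]]Traceback (most recent call last):
  File "<stdin>", line 23, in <module>
ZeroDivisionError: float division by zero
```

```bash
echo 'C=np.array([.5600,.1580]); YAW=.226' >> h.py
```

Emit:
jog_arm(segments=[[0, 0, 0, 0.04, 0, 0, 0.05], [0, 0, 0, 0.04, 0, 0, 0.05], [0, 0, 0, 0, 0, 0.045, 0.05], [0, 0, 0, 0, 0, 0.045, 0.05], [0, 0, 0, 0, 0, 0.045, 0.05], [0, 0, 0, 0, 0, 0.025, 0.05], [0, 0, 0, 0, 0, 0, 0.05], [0, 0, 0, 0, 0, 0, 0.05], [0, 0, 0, 0, 0, 0, 0.05]])

```text
clock: 2.5
ee_pos: [0.5282, 0.2352, 0.1187]
tcp_rot: [3.139, -0.001, 1.798]
wrist_force: [-0.1, 0.7, 0.9]
gripper_width: 0.0499
grasp_force: 0.0
```

```bash
python3 -c "
from h import *
p=fromj((-.0155,.080),C);print(p);go(*p,.058,YAW+np.pi/2)"
```

```text
[0.527  0.2325]
d [-0.0024 -0.0019  0.0607] rot [ 0.0031 -0.0008  0.0015] q7 -0.3506646135947871 t 2.5
```

Emit:
jog_arm(segments=[[0.003, -0.001, 0.0015, -0.0024, -0.0019, 0.03, 0.05], [0, 0, 0, 0, 0, 0.03, 0.05], [0, 0, 0, 0, 0, 0, 0.05], [0, 0, 0, 0, 0, 0, 0.01], [0, 0, 0, 0, 0, 0, 0.01], [0, 0, 0, 0, 0, 0, 0.01], [0, 0, 0, 0, 0, 0, 0.01]], grip_force=8)

```text
clock: 3.2
ee_pos: [0.5261, 0.2322, 0.0579]
tcp_rot: [-3.141, 0.001, 1.797]
wrist_force: [-0.1, 0.9, 0.1]
gripper_width: 0.0225
grasp_force: 0.0
```

```bash
python3 -c "
from h import *
p=fromj((-.0155,.080),C);go(*p,.058,YAW+np.pi/2)"
```

```text
d [ 0.0001  0.001  -0.0001] rot [-0.0011  0.0005  0.0004] q7 -0.3631271232236745 t 3.2
```

Emit:
jog_arm(segments=[[0, 0, 0, 0, 0, 0, 0.01], [0, 0, 0, 0, 0, 0, 0.01], [0, 0, 0, 0.0015, 0.0117, 0, 0.01], [0, 0, 0, 0.0045, 0.0108, 0, 0.01], [0, 0, 0, 0.0072, 0.0093, 0, 0.01], [0, 0, 0, 0.0093, 0.0072, 0, 0.01], [0, 0, 0, 0.0108, 0.0045, 0, 0.01], [0, 0, 0, 0.0117, 0.0015, 0, 0.01], [0, 0, 0, 0, 0, 0, 0.01], [0, 0, 0, 0, 0, 0, 0.01]], grip_force=8)

```text
clock: 4.2
ee_pos: [0.56, 0.2883, 0.0564]
tcp_rot: [-3.141, -0.001, 1.799]
wrist_force: [5.8, 2.5, -6.7]
gripper_width: 0.0177
grasp_force: 8.0
```

```bash
python3 -c "
from h import *
print(toj(env.observe()['ee_pos'][:2],C))"
```

```text
[0.0291 0.127 ]
```

Emit:
jog_arm(segments=[[0, 0, 0, 0, 0, 0, 0.05], [0, 0, 0, 0, 0, 0, 0.05], [0, 0, 0, 0, 0, -0.04, 0.05], [0, 0, 0, 0, 0, -0.035, 0.05], [0, 0, 0, -0.042, -0.015, 0, 0.05], [0, 0, 0, -0.042, -0.015, 0, 0.05], [0, 0, 0, -0.042, -0.015, 0, 0.05], [0, 0, 0, 0, 0, 0, 0.05], [0, 0, 0, 0, 0, 0, 0.05], [0, 0, 0, 0, 0, 0, 0.05]])

```text
clock: 5.2
ee_pos: [0.5437, 0.1547, 0.132]
tcp_rot: [-3.139, -0.0, 1.799]
wrist_force: [-0.0, 0.1, 0.3]
gripper_width: 0.0499
grasp_force: 0.0
```

```bash
python3 -c "
from h import *
p=fromj((-.01575,.0),C);go(*p,.045,YAW+np.pi/2)
cal,im=shot('side','side3')
cal,im=shot('scene','scene3')
a=cv2.resize(im[220:310,270:410],None,fx=4,fy=4,interpolation=cv2.INTER_CUBIC)
cv2.imwrite('pics/c3.png',a[:,:,::-1])"
```

```text
d [-0.0005  0.0011  0.087 ] rot [-0.0026 -0.0001  0.0019] q7 -0.2001470009415834 t 5.2
```

View pics/scene3.png

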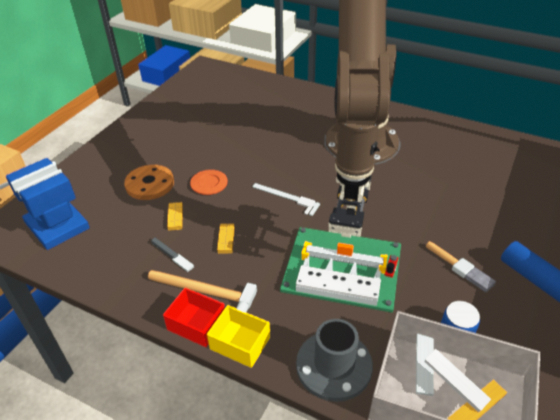

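Emit:
jog_arm(segments=[[-0.0026, 0, 0.002, -0.0005, 0.001, 0.044, 0.05], [0, 0, 0, 0, 0, 0.043, 0.05], [0, 0, 0, 0, 0, 0, 0.05], [0, 0, 0, 0, 0, 0, 0.01], [0, 0, 0, 0, 0, 0, 0.01], [0, 0, 0, 0, 0, 0, 0.01], [0, 0, 0, 0, 0, 0, 0.01], [0, 0, 0, 0, 0, 0, 0.01], [0, 0, 0, 0, 0, 0, 0.01], [0, 0, 0, 0, 0, 0, 0.01]], grip_force=30)

```text
clock: 6.3
ee_pos: [0.5453, 0.1528, 0.0455]
tcp_rot: [3.141, 0.001, 1.795]
wrist_force: [-0.2, 0.2, 7.4]
gripper_width: 0.0117
grasp_force: 30.0
```

```bash
python3 -c "
from h import *
p=fromj((-.01575,.0),C);go(*p,.045,YAW+np.pi/2)
cal=env.calibration('scene');print(cast(cal,[(255,187),(312,202),(310,212),(428,245)],0.005))
"
```

```text
d [ 0.0017 -0.0003  0.0005] rot [ 0.001   0.0009 -0.0016] q7 -0.22014706771888898 t 6.3
[[ 0.3761 -0.2062]
 [ 0.3623 -0.0202]
 [ 0.4048 -0.0073]
 [ 0.3839  0.3374]]
```

Emit:
jog_arm(segments=[[0, 0, 0, 0, 0, -0.03, 0.01], [0, 0, 0, 0, 0, -0.04, 0.01], [0, 0, 0, 0, 0, -0.03, 0.01], [0, 0, 0, 0.0115, -0.037, 0, 0.01], [0, 0, 0, 0.0115, -0.037, 0, 0.01], [0, 0, 0, 0.0115, -0.037, 0, 0.01], [0, 0, 0, 0.0115, -0.037, 0, 0.01], [0, 0, 0, 0, 0, 0.03, 0.01], [0, 0, 0, 0, 0, 0.03, 0.01], [0, 0, 0, 0, 0, 0, 0.01], [0, 0, 0, 0, 0, 0, 0.01], [0, 0, 0, 0, 0, 0, 0.01]])

```text
clock: 7.5
ee_pos: [0.3909, 0.1649, 0.0857]
tcp_rot: [3.141, 0.001, 1.795]
wrist_force: [0.2, -0.0, -7.9]
gripper_width: 0.0119
grasp_force: 30.0
```

```bash
python3 -c "
from h import *
go(.39,.165,.033,YAW+np.pi/2)
"
```

```text
d [ 0.0004 -0.0009  0.0527] rot [ 0.0006  0.0007 -0.0019] q7 -0.3871790435094071 t 7.5
```

Emit:
jog_arm(segments=[[0, 0, 0, 0, 0, 0.03, 0.01], [0, 0, 0, 0, 0, 0.017, 0.01], [0, 0, 0, 0, 0, 0.004, 0.01], [0, 0, 0, 0, 0, 0.0025, 0.01], [0, 0, 0, 0, 0, 0, 0.01], [0, 0, 0, 0, 0, 0, 0.01]])

```text
clock: 8.1
ee_pos: [0.391, 0.1649, 0.0322]
tcp_rot: [3.14, 0.001, 1.795]
wrist_force: [-0.2, 0.5, -6.4]
gripper_width: 0.0116
grasp_force: 30.0
```

```bash
python3 -c "
from h import *
print(env.observe()['ee_pos'])"
```

```text
[0.391  0.1649 0.0322]
```

Emit:
jog_arm(segments=[[0, 0, 0, 0, 0, 0.0015, 0.01], [0, 0, 0, 0, 0, 0, 0.01], [0, 0, 0, 0, 0, 0, 0.01]])

```text
clock: 8.4
ee_pos: [0.3911, 0.165, 0.0311]
tcp_rot: [3.14, 0.001, 1.795]
wrist_force: [-1.9, -0.8, 8.8]
gripper_width: 0.0119
grasp_force: 30.0
```

Emit:
jog_arm(segments=[[0, 0, 0, 0, 0, 0, 0.03], [0, 0, 0, 0, 0, 0, 0.05], [0, 0, 0, 0, 0, 0, 0.05], [0, 0, 0, 0, 0, -0.03, 0.06], [0, 0, 0, 0, 0, -0.04, 0.06], [0, 0, 0, 0, 0, -0.04, 0.07]])

```text
clock: 9.0
ee_pos: [0.3897, 0.1645, 0.141]
tcp_rot: [-3.14, 0.001, 1.795]
wrist_force: [0.6, 0.9, -0.9]
gripper_width: 0.0551
grasp_force: 0.0
```

Run:
```python
from h import *
for n in ("side","scene"):
    cal,im=shot(n)
    for k in blobs(im,"brass"):
        r=rect(cal,k,.016)
        if .3<r[0]<.75 and -.5<r[1]<.0: print(n,r)
go(.605,-.167,.15,.472+np.pi/2); go(.605,-.167,.15,.472-np.pi/2);
go(.605,-.167,.15,.472); go(.605,-.167,.15,.472-np.pi)
```

```text
side [ 0.6029 -0.1657  0.1064  0.0576  0.4721]
side [ 0.5911 -0.3433  0.1118  0.0578  0.5949]
scene [ 0.612  -0.1684  0.1162  0.0458  0.4701]
scene [ 0.6003 -0.347   0.1216  0.0435  0.6008]
d [-0.372   0.1327 -0.0051] rot [ 0.0077 -0.0001 -0.2478] q7 -0.36035762347272304 t 9.1
d [-0.372   0.1327 -0.0051] rot [-0.0002 -0.0112  2.8938] q7 -0.36035762347272304 t 9.1
d [-0.372   0.1327 -0.0051] rot [ 0.0057 -0.0059  1.323 ] q7 -0.36035762347272304 t 9.1
d [-0.372   0.1327 -0.0051] rot [ 0.0064  0.0061 -1.8186] q7 -0.36035762347272304 t 9.1
```

Emit:
jog_arm(segments=[[0, 0, 0, 0, 0, -0.05, 0.07], [0, 0, 0, 0, 0, -0.05, 0.07], [0, 0, 0, -0.049, 0.006, 0, 0.07], [0, 0, 0, -0.049, 0.006, 0, 0.07], [0, 0, 0, -0.049, 0.006, 0, 0.07], [0, 0, 0, -0.049, 0.006, 0, 0.07], [0, 0, 0, -0.049, 0.006, 0, 0.07], [0, 0, 0, -0.049, 0.006, 0, 0.07], [0, 0, 0, -0.049, 0.006, 0, 0.07], [0, 0, 0, -0.049, 0.006, 0, 0.07]])

```text
clock: 10.1
ee_pos: [0.5246, -0.2086, 0.2399]
tcp_rot: [-3.141, 0.001, 1.795]
wrist_force: [0.3, 1.7, 0.7]
gripper_width: 0.0697
grasp_force: 0.0
```

Emit:
jog_arm(segments=[[0, 0, 0.147, 0, 0, 0, 0.07], [0, 0, 0.147, 0, 0, 0, 0.07], [0, 0, 0.147, 0, 0, 0, 0.07], [0, 0, 0.147, 0, 0, 0, 0.07], [0, 0, 0.147, 0, 0, 0, 0.07], [0, 0, 0.147, 0, 0, 0, 0.07], [0, 0, 0.147, 0, 0, 0, 0.07], [0, 0, 0.147, 0, 0, 0, 0.07], [0, 0, 0.147, 0, 0, 0, 0.07], [0, 0, 0, 0, 0, 0, 0.07], [0, 0, 0, 0, 0, 0, 0.07]])

```text
clock: 11.2
ee_pos: [0.5242, -0.2065, 0.2399]
tcp_rot: [3.141, 0.001, 0.477]
wrist_force: [-0.2, 0.3, -0.8]
gripper_width: 0.0696
grasp_force: 0.0
```

Run:
```python
from h import *
cal,im=shot("wrist","wrist4")
for k in blobs(im,"brass"): print(cv2.boundingRect(k),rect(cal,k,.016))
```

```text
(264, 31, 43, 109) [ 0.6055 -0.1727  0.1003  0.0402  0.468 ]
(407, 130, 45, 99) [ 0.5917 -0.3484  0.1014  0.0446  0.59  ]
(204, 328, 356, 10) [ 0.4178 -0.3967  0.4091  0.0117  2.0468]
(97, 250, 31, 69) [ 0.3315 -0.0989  0.0834  0.0311  0.3116]
(426, 250, 31, 68) [ 0.4996 -0.4244  0.0829  0.0307  0.6424]
(20, 0, 39, 34) [0.5593 0.0608 0.0333 0.0297 1.799 ]
```

View pics/wrist4.png

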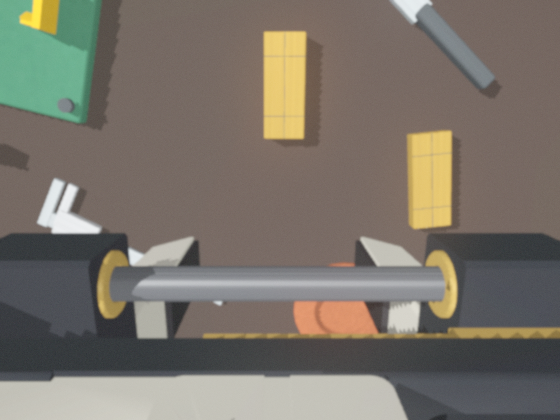

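Emit:
jog_arm(segments=[[0, 0, 0.009, 0.034, 0.0035, 0, 0.07], [0, 0, 0, 0.034, 0.0035, 0.02, 0.07], [0, 0, 0, 0, 0, 0.05, 0.07], [0, 0, 0, 0, 0, 0.05, 0.07], [0, 0, 0, 0, 0, 0.05, 0.07], [0, 0, 0, 0, 0, 0.02, 0.07], [0, 0, 0, 0, 0, 0, 0.07], [0, 0, 0, 0, 0, 0, 0.07], [0, 0, 0, 0, 0, 0, 0.07]])

```text
clock: 12.15
ee_pos: [0.5895, -0.183, 0.0521]
tcp_rot: [3.139, -0.002, 0.464]
wrist_force: [1.2, -0.6, 0.3]
gripper_width: 0.0699
grasp_force: 0.0
```

```bash
python3 -c "
from h import *
go(.5877,-.1817,.004,.468)"
```

```text
d [-0.0011 -0.0021  0.0481] rot [ 0.0028 -0.0019 -0.004 ] q7 -0.6496182646370897 t 12.15
```

Emit:
jog_arm(segments=[[0.003, -0.002, -0.004, -0.001, -0.002, 0.03, 0.07], [0, 0, 0, 0, 0, 0.0175, 0.07], [0, 0, 0, 0, 0, 0, 0.07], [0, 0, 0, 0, 0, 0, 0.03], [0, 0, 0, 0, 0, 0, 0.03], [0, 0, 0, 0, 0, 0, 0.03], [0, 0, 0, 0, 0, 0, 0.03], [0, 0, 0, 0, 0, 0, 0.03], [0, 0, 0, 0, 0, 0, 0.03]], grip_force=50)

```text
clock: 13.05
ee_pos: [0.5868, -0.1815, 0.0035]
tcp_rot: [-3.14, 0.002, 0.467]
wrist_force: [-0.2, -0.3, 6.6]
gripper_width: 0.0397
grasp_force: 50.0
```

```bash
python3 -c "
from h import *
print(env.observe()['joint_positions']);c=fromj((-.058,-.062),C);print(c);go(*c,.08,YAW)"
```

```text
[ 0.0142  0.6868  0.2952  1.818  -0.2967  0.6822 -0.6252]
[0.5173 0.0846]
d [ 0.0576 -0.269  -0.0763] rot [-0.001   0.0017  0.241 ] q7 -0.6251879187484488 t 13.05
```

Emit:
jog_arm(segments=[[0, 0, 0, 0, 0, -0.04, 0.03], [0, 0, 0.12, 0, 0, -0.03, 0.03], [0, 0, 0.121, 0, 0, -0.01, 0.03], [0, 0, 0, -0.0014, -0.0458, 0, 0.03], [0, 0, 0, -0.0014, -0.0458, 0, 0.03], [0, 0, 0, -0.0014, -0.0458, 0, 0.03], [0, 0, 0, -0.0014, -0.0458, 0, 0.03], [0, 0, 0, -0.0014, -0.0458, 0, 0.03], [0, 0, 0, -0.0014, -0.0458, 0, 0.03], [0, 0, 0, 0, 0, 0, 0.03], [0, 0, 0, 0, 0, 0, 0.03], [0, 0, 0, 0, 0, 0, 0.03]])

```text
clock: 14.25
ee_pos: [0.5165, 0.0837, 0.0829]
tcp_rot: [-3.141, 0.004, 0.225]
wrist_force: [0.3, -0.7, -4.3]
gripper_width: 0.0398
grasp_force: 50.0
```

Run:
```python
from h import *
c=fromj((-.058,-.062),C);go(*c,.019,YAW)
cal,im=shot("wrist","wrist5"); shot("side","side5")
for k in blobs(im,"brass"): print(cv2.boundingRect(k),rect(cal,k,.1))
for k in blobs(im,"green"): print("g",cv2.boundingRect(k),rect(cal,k,.015))
```

```text
d [ 0.0012 -0.0007  0.0639] rot [-0.0008  0.0037 -0.0006] q7 -1.3236804402769546 t 14.25
(278, 95, 92, 171) [0.557  0.0762 0.0655 0.0329 0.2216]
(227, 154, 50, 112) [0.5408 0.0999 0.0444 0.019  0.2243]
(227, 95, 50, 58) [0.5732 0.1068 0.0203 0.0182 0.2243]
(230, 302, 93, 30) [0.4988 0.0804 0.0382 0.0135 1.7961]
(126, 328, 403, 10) [0.4963 0.0579 0.1698 0.0043 1.7962]
(170, 251, 20, 68) [0.5039 0.1221 0.03   0.0075 0.1448]
(0, 128, 27, 63) [0.5403 0.1907 0.0247 0.0097 0.0436]
(365, 251, 19, 68) [0.5216 0.0448 0.03   0.0074 0.2831]
g (0, 15, 227, 252) [0.5334 0.1957 0.1486 0.147  0.2184]
g (328, 0, 94, 246) [0.58   0.042  0.1411 0.0467 0.2246]
g (238, 22, 82, 71) [0.607  0.1045 0.0459 0.0371 1.8425]
```

View pics/wrist5.png

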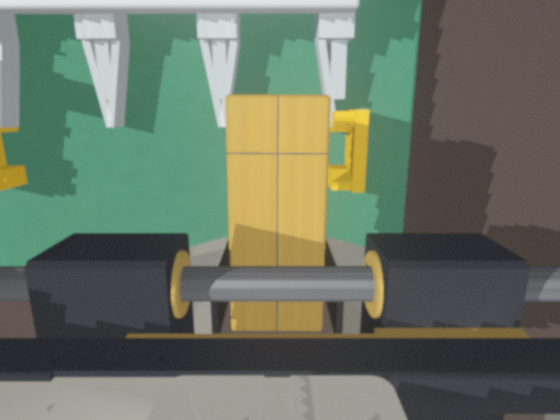

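Emit:
jog_arm(segments=[[0, 0.003, 0, 0.001, -0.0007, 0.03, 0.03], [0, 0, 0, 0, 0, 0.025, 0.03], [0, 0, 0, 0, 0, 0.008, 0.03], [0, 0, 0, 0, 0, 0, 0.03], [0, 0, 0, 0, 0, 0, 0.03]])

```text
clock: 14.85
ee_pos: [0.5179, 0.0848, 0.0205]
tcp_rot: [-3.14, -0.0, 0.225]
wrist_force: [-0.4, 0.5, -3.4]
gripper_width: 0.0396
grasp_force: 50.0
```

```bash
python3 -c "
from h import *
c=fromj((-.058,-.062),C);go(*c,.019,YAW)"
```

```text
d [-0.0007  0.0001  0.0015] rot [-0.0012 -0.0004 -0.0013] q7 -1.2683244469657315 t 14.85
```

Emit:
jog_arm(segments=[[0, 0, 0, 0, 0, 0.0015, 0.03], [0, 0, 0, 0, 0, 0, 0.03], [0, 0, 0, 0, 0, 0, 0.05], [0, 0, 0, 0, 0, 0, 0.05], [0, 0, 0, 0, 0, 0, 0.05], [0, 0, 0, 0, 0, -0.04, 0.05], [0, 0, 0, 0, 0, -0.02, 0.03], [0, 0, 0, -0.035, 0, 0, 0], [0, 0, 0, -0.035, 0, 0, 0], [0, 0, 0, 0, 0, 0, 0], [0, 0, 0, 0, 0, 0, 0]])

```text
clock: 15.95
ee_pos: [0.4491, 0.07, 0.079]
tcp_rot: [-3.14, -0.001, 0.226]
wrist_force: [0.5, -0.4, 0.5]
gripper_width: 0.0145
grasp_force: 0.0
```

Run:
```python
from h import *
c=fromj((-.128,-.062),C);go(*c,.022,YAW)
cal,im=shot("wrist","wrist6"); 
for k in blobs(im,"brass"): 
    r=rect(cal,k,.031); print(cv2.boundingRect(k),r,toj(r[:2],C))
```

```text
d [-0.0004  0.0011  0.057 ] rot [-0.0019 -0.0008  0.0002] q7 -1.3301464518506383 t 15.95
(278, 0, 39, 114) [0.5402 0.081  0.0544 0.0194 0.2257] [-0.0365 -0.0706]
(239, 0, 38, 114) [0.5357 0.1006 0.0545 0.0188 0.2252] [-0.0365 -0.0505]
(335, 0, 47, 65) [0.559  0.054  0.0299 0.0224 0.2251] [-0.0242 -0.1011]
(64, 328, 402, 10) [0.3814 0.0632 0.2482 0.0063 1.7978] [-0.1952 -0.0526]
(278, 116, 36, 40) [0.502  0.0724 0.0207 0.019  0.2259] [-0.0756 -0.0705]
(241, 116, 36, 40) [0.4976 0.0919 0.0207 0.0188 0.2252] [-0.0756 -0.0505]
(231, 251, 9, 67) [0.4089 0.087  0.0429 0.0048 0.196 ] [-0.1632 -0.0355]
(314, 251, 10, 68) [0.4198 0.0383 0.0436 0.0052 0.2681] [-0.1634 -0.0854]
(0, 42, 7, 22) [0.509  0.2285 0.0102 0.0031 0.0475] [-0.034   0.0801]
```

Emit:
jog_arm(segments=[[0, 0, 0, 0, 0.001, 0.03, 0], [0, 0, 0, 0, 0, 0.027, 0], [0, 0, 0, 0, 0, 0, 0], [0, 0, 0, 0.02, 0, 0, 0], [0, 0, 0, 0.02, 0, 0, 0], [0, 0, 0, 0.02, 0, 0, 0], [0, 0, 0, 0.015, 0, 0, 0], [0, 0, 0, 0.015, 0, 0, 0], [0, 0, 0, 0, 0, 0, 0], [0, 0, 0, 0, 0, 0, 0]])

```text
clock: 17.0
ee_pos: [0.5376, 0.0892, 0.0222]
tcp_rot: [-3.14, -0.001, 0.226]
wrist_force: [0.8, -0.2, 0.1]
gripper_width: 0.0
grasp_force: 0.0
```

Run:
```python
from h import *
print(toj(env.observe()["ee_pos"][:2],C));c=fromj((-.0145,-.062),C);go(*c,.022,YAW)
```

```text
[-0.0372 -0.0621]
d [ 0.0227 -0.0001  0.0002] rot [-0.0011 -0.0008  0.0003] q7 -1.2675565313833663 t 17.0
```

Emit:
jog_arm(segments=[[0, 0, 0, 0.01, 0, 0, 0], [0, 0, 0, 0.008, 0, 0, 0], [0, 0, 0, 0.003, 0, 0, 0], [0, 0, 0, 0.002, 0, 0, 0], [0, 0, 0, 0, 0, 0, 0], [0, 0, 0, 0, 0, 0, 0]])

```text
clock: 17.6
ee_pos: [0.5588, 0.0941, 0.0214]
tcp_rot: [-3.14, 0.001, 0.226]
wrist_force: [-3.8, -0.9, 1.9]
gripper_width: 0.0006
grasp_force: 2.4
```

Run:
```python
from h import *
print(toj(env.observe()["ee_pos"][:2],C))
```

```text
[-0.0154 -0.0621]
```

Emit:
jog_arm(segments=[[0, 0, 0, 0.002, 0, 0, 0], [0, 0, 0, 0, 0, 0, 0], [0, 0, 0, 0, 0, 0, 0]])

```text
clock: 17.9
ee_pos: [0.5589, 0.0941, 0.0211]
tcp_rot: [-3.14, 0.005, 0.226]
wrist_force: [-10.9, -2.9, 6.4]
gripper_width: 0.0004
grasp_force: 5.3
```

Emit:
jog_arm(segments=[[0, 0, 0, 0.002, 0, 0, 0], [0, 0, 0, 0, 0, 0, 0], [0, 0, 0, 0, 0, 0, 0]])

```text
clock: 18.2
ee_pos: [0.559, 0.0941, 0.0208]
tcp_rot: [-3.139, 0.008, 0.226]
wrist_force: [-16.1, -4.2, 10.0]
gripper_width: 0.0003
grasp_force: 8.1
```

Run:
```python
from h import *
print(toj(env.observe()["ee_pos"][:2],C))
```

```text
[-0.0153 -0.062 ]
```

Emit:
jog_arm(segments=[[0, 0, 0, -0.01, 0, 0, 0], [0, 0, 0, -0.03, 0, 0, 0], [0, 0, 0, 0, 0, -0.05, 0], [0, 0, 0, -0.05, 0, -0.02, 0], [0, 0, 0, 0, 0, -0.05, 0.03], [0, 0, 0, 0, 0, 0, 0.07], [0, 0, 0, 0, 0, 0, 0.07], [0, 0, 0, 0, 0, 0, 0.07]])

```text
clock: 19.0
ee_pos: [0.4796, 0.0761, 0.1399]
tcp_rot: [-3.14, -0.001, 0.227]
wrist_force: [0.2, -0.1, -1.1]
gripper_width: 0.0278
grasp_force: 0.0
```

Run:
```python
from h import *
cal,im=shot("wrist","wrist7")
for k in blobs(im,"brass"): 
    r=rect(cal,k,.031); print(cv2.boundingRect(k),r,toj(r[:2],C))
c2,i2=shot("side")
for k in blobs(i2,"brass"):
    r=rect(c2,k,.016)
    if .3<r[0]<.75 and -.5<r[1]<.0: print("side",r)
go(.517,-.398,.24,.59)
```

```text
(14, 51, 57, 70) [0.5231 0.2501 0.0447 0.0322 0.2262] [-0.0155  0.098 ]
(97, 328, 402, 10) [0.379  0.0368 0.3221 0.0081 1.7981] [-0.2035 -0.0778]
(320, 50, 34, 71) [0.5681 0.0559 0.0453 0.0212 0.2251] [-0.0149 -0.1013]
(278, 0, 30, 35) [0.6028 0.0947 0.0202 0.0188 0.2259] [ 0.0276 -0.0712]
(277, 37, 30, 36) [0.5806 0.0901 0.0219 0.019  0.2005] [ 0.005  -0.0707]
(247, 36, 29, 36) [0.5765 0.1099 0.0218 0.0186 0.2251] [ 0.0054 -0.0506]
(248, 0, 29, 35) [0.5984 0.1141 0.0202 0.0184 0.2257] [ 0.0276 -0.0513]
(199, 251, 14, 67) [0.4034 0.116  0.0559 0.0102 0.1841] [-0.1621 -0.006 ]
(341, 251, 15, 68) [0.4278 0.0083 0.0567 0.0109 0.2679] [-0.1622 -0.1164]
side [ 0.5908 -0.3435  0.111   0.0578  0.5949]
d [-0.0696  0.47   -0.1011] rot [-0.0012  0.0008 -0.3636] q7 -1.3816098139214372 t 19.1
```

View pics/wrist7.png

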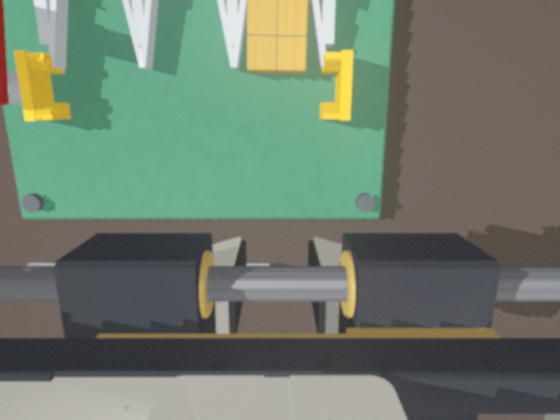

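Emit:
jog_arm(segments=[[0, 0, 0, -0.007, 0.047, -0.01, 0.07], [0, 0, 0, -0.007, 0.047, -0.01, 0.07], [0, 0, 0, -0.007, 0.047, -0.01, 0.07], [0, 0, 0, -0.007, 0.047, -0.01, 0.07], [0, 0, 0, -0.007, 0.047, -0.01, 0.07], [0, 0, 0, -0.007, 0.047, -0.01, 0.07], [0, 0, 0, -0.007, 0.047, -0.01, 0.07], [0, 0, 0, -0.007, 0.047, -0.01, 0.07], [0, 0, 0, -0.007, 0.047, -0.01, 0.07], [0, 0, 0, -0.007, 0.047, -0.01, 0.07]])

```text
clock: 20.1
ee_pos: [0.5164, -0.4, 0.2385]
tcp_rot: [-3.139, 0.001, 0.227]
wrist_force: [0.9, 0.9, 0.2]
gripper_width: 0.0699
grasp_force: 0.0
```

Emit:
jog_arm(segments=[[0, 0, -0.121, 0, 0, 0, 0.07], [0, 0, -0.121, 0, 0, 0, 0.07], [0, 0, -0.121, 0, 0, 0, 0.07], [0, 0, 0, 0, 0, 0, 0.07], [0, 0, 0, 0, 0, 0, 0.07], [0, 0, 0, 0, 0, 0, 0.07]])

```text
clock: 20.7
ee_pos: [0.5165, -0.3981, 0.2389]
tcp_rot: [-3.14, -0.0, 0.587]
wrist_force: [-0.4, 0.5, -0.5]
gripper_width: 0.0701
grasp_force: 0.0
```

Run:
```python
from h import *
cal,im=shot("wrist","wrist8")
for k in blobs(im,"brass"): print(cv2.boundingRect(k),rect(cal,k,.016))
r=rect(cal,max(blobs(im,"brass"),key=lambda k:-abs(rect(cal,k,.016)[2]-.1)),.016)
a=r[4]; p=r[:2]-.02*np.array([np.cos(a),np.sin(a)]); print(p); go(*p,.004,a)
```

```text
(261, 30, 43, 109) [ 0.5927 -0.3521  0.1001  0.0404  0.5757]
(204, 328, 356, 10) [ 0.4319 -0.5969  0.4072  0.0116  2.1582]
(97, 250, 32, 69) [ 0.3138 -0.312   0.0842  0.031   0.4042]
(426, 250, 31, 68) [ 0.5166 -0.6159  0.083   0.0307  0.7718]
[ 0.576 -0.363]
d [0.0689 0.0041 0.2351] rot [-0.0017 -0.0002  0.0115] q7 -0.1821968431162107 t 20.75
```

Emit:
jog_arm(segments=[[0, 0, 0.0115, 0.0345, 0.002, 0, 0.07], [0, 0, 0, 0.0345, 0.002, 0.02, 0.07], [0, 0, 0, 0, 0, 0.05, 0.07], [0, 0, 0, 0, 0, 0.05, 0.07], [0, 0, 0, 0, 0, 0.05, 0.07], [0, 0, 0, 0, 0, 0.02, 0.07], [0, 0, 0, 0, 0, 0, 0.07], [0, 0, 0, 0, 0, 0, 0.07], [0, 0, 0, 0, 0, 0, 0.07]])

```text
clock: 21.65
ee_pos: [0.5775, -0.3642, 0.0517]
tcp_rot: [3.14, -0.002, 0.577]
wrist_force: [0.5, -0.5, 1.1]
gripper_width: 0.07
grasp_force: 0.0
```

```bash
python3 -c "
from h import *
go(.576,-.363,.004,.5757)"
```

```text
d [-0.0006 -0.0019  0.0477] rot [ 0.0018 -0.0019  0.0016] q7 -0.20448367832596606 t 21.65
```

Emit:
jog_arm(segments=[[0.002, -0.002, 0.002, -0.0006, -0.0019, 0.03, 0.07], [0, 0, 0, 0, 0, 0.0175, 0.07], [0, 0, 0, 0, 0, 0, 0.07], [0, 0, 0, 0, 0, 0, 0.03], [0, 0, 0, 0, 0, 0, 0.03], [0, 0, 0, 0, 0, 0, 0.03], [0, 0, 0, 0, 0, 0, 0.03], [0, 0, 0, 0, 0, 0, 0.03], [0, 0, 0, 0, 0, 0, 0.03]], grip_force=50)

```text
clock: 22.55
ee_pos: [0.5749, -0.3623, 0.0025]
tcp_rot: [-3.139, 0.001, 0.576]
wrist_force: [-0.5, -0.4, 2.0]
gripper_width: 0.0393
grasp_force: 50.0
```

Emit:
jog_arm(segments=[[0, 0, 0, 0, 0, -0.04, 0.03], [0, 0, 0.12, 0, 0, -0.04, 0.03], [0, 0, 0.12, 0, 0, -0.01, 0.03], [0, 0, 0.11, 0, 0, 0, 0.03], [0, 0, 0, 0, 0, 0, 0.03], [0, 0, 0, 0, 0, 0, 0.03]])

```text
clock: 23.15
ee_pos: [0.5742, -0.3612, 0.0909]
tcp_rot: [-3.137, 0.004, 0.229]
wrist_force: [1.1, -0.5, -5.2]
gripper_width: 0.0393
grasp_force: 50.0
```

```bash
python3 -c "
from h import *
c=fromj((-.058,0),C);go(*c,.09,YAW)"
```

```text
d [ 0.0462 -0.5091  0.0029] rot [-0.0042  0.0043  0.0033] q7 -0.5091228930574646 t 23.15
```

Emit:
jog_arm(segments=[[-0.004, 0.004, 0.003, 0.0042, -0.0463, 0, 0.03], [0, 0, 0, 0.0042, -0.0463, 0, 0.03], [0, 0, 0, 0.0042, -0.0463, 0, 0.03], [0, 0, 0, 0.0042, -0.0463, 0, 0.03], [0, 0, 0, 0.0042, -0.0463, 0, 0.03], [0, 0, 0, 0.0042, -0.0463, 0, 0.03], [0, 0, 0, 0.0042, -0.0463, 0, 0.03], [0, 0, 0, 0.0042, -0.0463, 0, 0.03], [0, 0, 0, 0.0042, -0.0463, 0, 0.03], [0, 0, 0, 0.0042, -0.0463, 0, 0.03], [0, 0, 0, 0.0042, -0.0463, 0, 0.03]])

```text
clock: 24.25
ee_pos: [0.5063, 0.1465, 0.0912]
tcp_rot: [3.14, -0.0, 0.226]
wrist_force: [0.8, 0.1, -4.8]
gripper_width: 0.0395
grasp_force: 50.0
```

Emit:
jog_arm(segments=[[0, 0, 0, 0, 0, 0.02, 0.03], [0, 0, 0, 0, 0, 0.02, 0.03], [0, 0, 0, 0, 0, 0, 0.03], [0, 0, 0, 0, 0, 0, 0.03]])

```text
clock: 24.65
ee_pos: [0.507, 0.1441, 0.0514]
tcp_rot: [3.14, 0.0, 0.223]
wrist_force: [0.8, -0.9, -4.2]
gripper_width: 0.0396
grasp_force: 50.0
```

Run:
```python
from h import *
c=fromj((-.058,.0),C);go(*c,.018,YAW)
cal,im=shot("wrist","wrist9")
for k in blobs(im,"brass"): 
    r=rect(cal,k,.063); print(cv2.boundingRect(k),r,toj(r[:2],C))
```

```text
d [-0.0033 -0.0018  0.0334] rot [ 0.0019  0.     -0.0026] q7 -1.2917944764824798 t 24.65
(356, 7, 93, 137) [0.5922 0.1155 0.0475 0.034  0.2066] [ 0.0219 -0.0487]
(278, 155, 51, 111) [0.5341 0.1402 0.0458 0.0198 0.2237] [-0.0292 -0.0115]
(227, 155, 50, 111) [0.5295 0.1603 0.0457 0.0198 0.2224] [-0.0292  0.009 ]
(448, 118, 75, 97) [0.5672 0.0756 0.0377 0.0255 0.2229] [-0.0114 -0.0819]
(28, 120, 76, 97) [0.5305 0.2338 0.0377 0.0254 0.2246] [-0.0118  0.0805]
(409, 6, 51, 90) [0.6031 0.1084 0.0302 0.0154 0.2122] [ 0.031 -0.058]
(127, 302, 402, 36) [0.4896 0.1178 0.1761 0.0169 1.7926] [-0.0776 -0.0234]
(226, 95, 52, 58) [0.5634 0.1674 0.0211 0.0194 0.2227] [0.0054 0.0084]
(279, 95, 51, 59) [0.5676 0.1477 0.0215 0.0193 0.223 ] [ 0.0052 -0.0117]
(231, 302, 45, 31) [0.4836 0.15   0.0191 0.0145 1.7926] [-0.0763  0.0093]
(170, 251, 20, 68) [0.4915 0.1835 0.0311 0.0078 0.1431] [-0.0611  0.0401]
(364, 251, 20, 67) [0.5098 0.1033 0.0308 0.0078 0.3019] [-0.0612 -0.0421]
```

Emit:
jog_arm(segments=[[0.002, 0, -0.0026, -0.0033, -0.0018, 0.02, 0.03], [0, 0, 0, 0, 0, 0.01, 0.03], [0, 0, 0, 0, 0, 0.0025, 0.03], [0, 0, 0, 0, 0, 0, 0.03], [0, 0, 0, 0, 0, 0, 0.03], [0, 0, 0, 0, 0, 0, 0.05], [0, 0, 0, 0, 0, 0, 0.05], [0, 0, 0, 0, 0, 0, 0.05]])

```text
clock: 25.5
ee_pos: [0.5045, 0.146, 0.0196]
tcp_rot: [-3.141, -0.003, 0.225]
wrist_force: [-0.6, 1.6, 0.0]
gripper_width: 0.05
grasp_force: 0.0
```

Emit:
jog_arm(segments=[[0, 0, 0, 0, 0, -0.04, 0.05], [0, 0, 0, 0, 0, -0.02, 0.03], [0, 0, 0, -0.035, 0, 0, 0], [0, 0, 0, -0.035, 0, 0, 0], [0, 0, 0, 0, 0, 0, 0], [0, 0, 0, 0, 0, 0, 0], [0, 0, 0, 0, 0, 0, 0]])

```text
clock: 26.2
ee_pos: [0.4368, 0.1305, 0.0793]
tcp_rot: [-3.141, -0.003, 0.226]
wrist_force: [0.3, -0.8, -0.9]
gripper_width: 0.0065
grasp_force: 0.0
```

Run:
```python
from h import *
c=fromj((-.128,0),C);go(*c,.022,YAW)
cal,im=shot("wrist","wrist10"); 
for k in blobs(im,"brass",200): 
    r=rect(cal,k,.031); print(cv2.boundingRect(k),r,toj(r[:2],C))
```

```text
d [-0.002   0.0008  0.0573] rot [-0.0007 -0.0032 -0.0005] q7 -1.3475969323710302 t 26.2
(278, 3, 40, 114) [0.5266 0.1411 0.0548 0.0193 0.2152] [-0.0363 -0.0091]
(240, 3, 38, 113) [0.5225 0.1604 0.0544 0.019  0.2194] [-0.036   0.0107]
(445, 0, 65, 68) [0.5596 0.0554 0.0315 0.0297 0.2247] [-0.0233 -0.0999]
(53, 0, 64, 69) [0.5151 0.2489 0.032  0.0291 0.2247] [-0.0235  0.0987]
(44, 328, 400, 10) [0.3662 0.1362 0.2471 0.0063 1.7964] [-0.1937  0.022 ]
(278, 118, 36, 40) [0.4888 0.1326 0.0208 0.019  0.2251] [-0.0751 -0.0088]
(241, 118, 36, 40) [0.4843 0.1521 0.0208 0.0187 0.225 ] [-0.0751  0.0111]
(250, 251, 7, 67) [0.3989 0.1372 0.0429 0.0035 0.1922] [-0.1617  0.0157]
```

Emit:
jog_arm(segments=[[0, -0.003, 0, 0, 0.0008, 0.03, 0], [0, 0, 0, 0, 0, 0.027, 0], [0, 0, 0, 0, 0, 0, 0], [0, 0, 0, 0.02, 0, 0, 0], [0, 0, 0, 0.02, 0, 0, 0], [0, 0, 0, 0.02, 0, 0, 0], [0, 0, 0, 0.015, 0, 0, 0], [0, 0, 0, 0.015, 0, 0, 0], [0, 0, 0, 0, 0, 0, 0], [0, 0, 0, 0, 0, 0, 0]])

```text
clock: 27.25
ee_pos: [0.5238, 0.1494, 0.0224]
tcp_rot: [-3.141, 0.001, 0.225]
wrist_force: [0.0, -0.2, 0.7]
gripper_width: 0.0003
grasp_force: 0.0
```

Emit:
jog_arm(segments=[[0, 0, 0, 0.008, 0, 0, 0], [0, 0, 0, 0.006, 0, 0, 0], [0, 0, 0, 0.004, 0, 0, 0], [0, 0, 0, 0.002, 0, 0, 0], [0, 0, 0, 0, 0, 0, 0], [0, 0, 0, 0, 0, 0, 0]])

```text
clock: 27.85
ee_pos: [0.5431, 0.1539, 0.0217]
tcp_rot: [-3.141, 0.001, 0.225]
wrist_force: [-2.2, -1.1, 0.3]
gripper_width: 0.0006
grasp_force: 0.8
```

Run:
```python
from h import *
print(toj(env.observe()["ee_pos"][:2],C))
```

```text
[-0.0174 -0.0002]
```

Emit:
jog_arm(segments=[[0, 0, 0, 0.002, 0, 0, 0], [0, 0, 0, 0.002, 0, 0, 0], [0, 0, 0, 0, 0, 0, 0], [0, 0, 0, 0, 0, 0, 0]])

```text
clock: 28.25
ee_pos: [0.5451, 0.1544, 0.0214]
tcp_rot: [-3.141, 0.005, 0.225]
wrist_force: [-8.0, -2.8, 5.3]
gripper_width: 0.0008
grasp_force: 4.2
```

Emit:
jog_arm(segments=[[0, 0, 0, 0.002, 0, 0, 0], [0, 0, 0, 0, 0, 0, 0], [0, 0, 0, 0, 0, 0, 0]])

```text
clock: 28.55
ee_pos: [0.5451, 0.1545, 0.0211]
tcp_rot: [-3.14, 0.008, 0.225]
wrist_force: [-12.9, -3.7, 9.6]
gripper_width: 0.0004
grasp_force: 7.0
```

Run:
```python
from h import *
print(toj(env.observe()["ee_pos"][:2],C))
```

```text
[-0.0153 -0.0001]
```

Emit:
jog_arm(segments=[[0, 0, 0, -0.01, 0, 0, 0], [0, 0, 0, -0.03, 0, 0, 0], [0, 0, 0, 0, 0, -0.05, 0], [0, 0, 0, -0.05, 0, -0.02, 0], [0, 0, 0, 0, 0, -0.05, 0.03], [0, 0, 0, 0, 0, -0.03, 0.05], [0, 0, 0, 0, 0, 0, 0.05], [0, 0, 0, 0, 0, 0, 0.05]])

```text
clock: 29.35
ee_pos: [0.4657, 0.1368, 0.1713]
tcp_rot: [-3.14, -0.002, 0.226]
wrist_force: [-0.4, 0.2, 0.3]
gripper_width: 0.028
grasp_force: 0.0
```

Run:
```python
from h import *
cal,im=shot("wrist","wrist11")
for k in blobs(im,"brass",200): 
    r=rect(cal,k,.031); print(cv2.boundingRect(k),r,toj(r[:2],C))
go(.3911,.165,.15,1.795)
```

```text
(97, 328, 400, 10) [0.3457 0.0922 0.3582 0.0091 1.7978] [-0.2236 -0.0163]
(331, 0, 32, 76) [0.5912 0.1139 0.0515 0.0207 0.2094] [ 0.0205 -0.05  ]
(360, 0, 30, 77) [0.5954 0.0936 0.0522 0.0188 0.2087] [ 0.0202 -0.0707]
(392, 57, 38, 63) [0.568  0.0568 0.0451 0.0262 0.2189] [-0.0148 -0.1004]
(129, 58, 38, 62) [0.523  0.2512 0.0444 0.0254 0.2232] [-0.0153  0.0991]
(278, 0, 27, 44) [0.593  0.1561 0.0288 0.0191 0.2252] [ 0.0317 -0.0092]
(251, 0, 26, 44) [0.5885 0.1758 0.0288 0.0184 0.2251] [0.0317 0.011 ]
(278, 45, 26, 32) [0.567  0.1503 0.0218 0.0188 0.2264] [ 0.0051 -0.009 ]
(251, 45, 26, 32) [0.5625 0.17   0.0218 0.0187 0.2251] [0.0051 0.0112]
(198, 251, 15, 67) [0.3732 0.1802 0.0624 0.0122 0.1837] [-0.1772  0.0633]
(341, 251, 15, 68) [0.4005 0.0594 0.0633 0.0122 0.2671] [-0.1774 -0.0605]
d [-0.0656 -0.0444  0.0205] rot [-0.0012 -0.0007 -1.569 ] q7 -1.4523945794788433 t 29.4
```

View pics/wrist11.png

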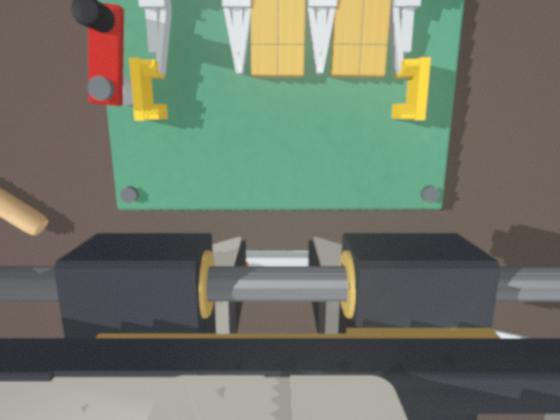

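Emit:
jog_arm(segments=[[0, 0, -0.1427, -0.033, -0.022, 0, 0.05], [0, 0, -0.1427, -0.035, -0.018, 0, 0.05], [0, 0, -0.1427, 0, 0, 0, 0.05], [0, 0, -0.1427, 0, 0, 0, 0.05], [0, 0, -0.1427, 0, 0, 0, 0.05], [0, 0, -0.1427, 0, 0, 0, 0.05], [0, 0, -0.1427, 0, 0, 0, 0.05], [0, 0, -0.1427, 0, 0, 0, 0.05], [0, 0, -0.1427, 0, 0, 0, 0.05], [0, 0, -0.1427, 0, 0, 0, 0.05], [0, 0, -0.1427, 0, 0, 0, 0.05]])

```text
clock: 30.5
ee_pos: [0.3881, 0.154, 0.1695]
tcp_rot: [-3.138, 0.0, 1.801]
wrist_force: [0.4, -0.2, 0.0]
gripper_width: 0.0502
grasp_force: 0.0
```

Emit:
jog_arm(segments=[[0, 0, 0, 0, 0, 0, 0.05], [0, 0, 0, 0, 0, 0, 0.05], [0, 0, 0, 0, 0, 0, 0.05]])

```text
clock: 30.8
ee_pos: [0.3884, 0.1541, 0.1702]
tcp_rot: [-3.139, -0.0, 1.791]
wrist_force: [-0.6, -0.4, -0.6]
gripper_width: 0.0499
grasp_force: 0.0
```

Run:
```python
from h import *
go(.3911,.165,.0311,1.795)
```

```text
d [0.01   0.0053 0.1391] rot [-0.0022 -0.0003 -0.0035] q7 -0.16989804721955803 t 30.8
```

Emit:
jog_arm(segments=[[-0.002, 0, -0.0035, 0.01, 0.0053, 0, 0.05], [0, 0, 0, 0, 0, 0.04, 0.05], [0, 0, 0, 0, 0, 0.035, 0.05], [0, 0, 0, 0, 0, 0, 0.05], [0, 0, 0, 0, 0, 0, 0.05]])

```text
clock: 31.3
ee_pos: [0.3915, 0.1653, 0.0958]
tcp_rot: [-3.141, 0.0, 1.798]
wrist_force: [-0.7, 0.1, 0.9]
gripper_width: 0.0502
grasp_force: 0.0
```

Run:
```python
from h import *
go(.3911,.165,.0311,1.795)
```

```text
d [-0.0002 -0.0004  0.0647] rot [-0.0009  0.0002  0.0028] q7 -0.0850566046282032 t 31.3
```

Emit:
jog_arm(segments=[[0, 0, 0.0028, -0.0002, -0.0004, 0.04, 0.05], [0, 0, 0, 0, 0, 0.0245, 0.05], [0, 0, 0, 0, 0, 0, 0.05], [0, 0, 0, 0, 0, 0, 0.01], [0, 0, 0, 0, 0, 0, 0.01], [0, 0, 0, 0, 0, 0, 0.01], [0, 0, 0, 0, 0, 0, 0.01], [0, 0, 0, 0, 0, 0, 0.01], [0, 0, 0, 0, 0, 0, 0.01], [0, 0, 0, 0, 0, 0, 0.01]], grip_force=40)

```text
clock: 32.3
ee_pos: [0.3911, 0.1651, 0.0314]
tcp_rot: [3.141, -0.001, 1.796]
wrist_force: [-1.9, -0.0, 8.1]
gripper_width: 0.0115
grasp_force: 40.0
```

Emit:
jog_arm(segments=[[0, 0, 0, 0, 0, -0.03, 0.01], [0, 0, 0, 0, 0, -0.04, 0.01], [0, 0, 0, 0, 0, -0.03, 0.01], [0, 0, 0, 0, 0, 0, 0.01], [0, 0, 0, 0, 0, 0, 0.01]])

```text
clock: 32.8
ee_pos: [0.3906, 0.165, 0.1306]
tcp_rot: [3.141, -0.001, 1.796]
wrist_force: [-0.9, -1.2, -7.5]
gripper_width: 0.0114
grasp_force: 40.0
```

Run:
```python
from h import *
go(.5453,.1528,.0655,1.795)
```

```text
d [-0.0465  0.1481  0.0651] rot [ 0.0003 -0.001   0.0013] q7 -0.12349535977543433 t 32.8
```

Emit:
jog_arm(segments=[[0, 0, 0, -0.0116, 0.037, 0, 0.01], [0, 0, 0, -0.0116, 0.037, 0, 0.01], [0, 0, 0, -0.0116, 0.037, 0, 0.01], [0, 0, 0, -0.0116, 0.037, 0, 0.01], [0, 0, 0, 0, 0, 0.03, 0.01], [0, 0, 0, 0, 0, 0.01, 0.01], [0, 0, 0, 0, 0, 0, 0.01], [0, 0, 0, 0, 0, 0, 0.01], [0, 0, 0, 0, 0, 0, 0.01]])

```text
clock: 33.7
ee_pos: [0.5458, 0.153, 0.0917]
tcp_rot: [3.14, -0.001, 1.796]
wrist_force: [-0.0, -0.1, -6.6]
gripper_width: 0.0116
grasp_force: 40.0
```

Run:
```python
from h import *
go(.5453,.1528,.0455,1.795)
cal,im=shot("wrist","wrist12")
c,i=shot("scene","scene12"); cv2.imwrite("pics/s12.png",cv2.resize(i[200:320,260:420],None,fx=4,fy=4,interpolation=2)[:,:,::-1])
```

```text
d [-0.0001 -0.0006  0.0462] rot [ 0.0011 -0.0009  0.0011] q7 0.1324274467242072 t 33.7
```

View pics/s12.png

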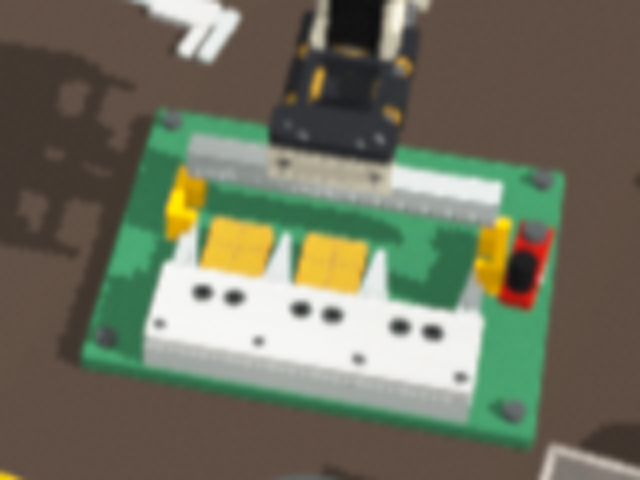

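Emit:
jog_arm(segments=[[0.001, -0.001, 0.001, -0.0001, -0.0006, 0.015, 0.01], [0, 0, 0, 0, 0, 0.015, 0.01], [0, 0, 0, 0, 0, 0, 0.01], [0, 0, 0, 0, 0, 0, 0.01]])

```text
clock: 34.2
ee_pos: [0.5454, 0.1526, 0.0618]
tcp_rot: [-3.141, 0.0, 1.795]
wrist_force: [-0.4, -0.2, -6.7]
gripper_width: 0.0118
grasp_force: 40.0
```

```bash
python3 -c "
from h import *
go(.5453,.1528,.0455,1.795)"
```

```text
d [ 0.0002 -0.      0.0163] rot [-0.0002  0.0002 -0.0001] q7 0.1517604641788442 t 34.2
```

Emit:
jog_arm(segments=[[0, 0, 0, 0, 0, 0.006, 0.01], [0, 0, 0, 0, 0, 0.006, 0.01], [0, 0, 0, 0, 0, 0.003, 0.01], [0, 0, 0, 0, 0, 0, 0.01], [0, 0, 0, 0, 0, 0, 0.01]])

```text
clock: 34.7
ee_pos: [0.5453, 0.1525, 0.0465]
tcp_rot: [-3.141, 0.0, 1.795]
wrist_force: [-2.9, -0.6, 2.9]
gripper_width: 0.0119
grasp_force: 40.0
```

```bash
python3 -c "
from h import *
go(.5453,.1528,.0455,1.795)"
```

```text
d [0.0003 0.0001 0.001 ] rot [-0.0004  0.0001 -0.0004] q7 0.1628064533953042 t 34.7
```

Emit:
jog_arm(segments=[[0, 0, 0, 0, 0, 0.001, 0.01], [0, 0, 0, 0, 0, 0, 0.01], [0, 0, 0, 0, 0, 0, 0.01]])

```text
clock: 35.0
ee_pos: [0.5454, 0.1525, 0.0465]
tcp_rot: [3.141, -0.001, 1.795]
wrist_force: [-6.9, -1.5, 15.6]
gripper_width: 0.0119
grasp_force: 40.0
```

Emit:
jog_arm(segments=[[0, 0, 0, 0, 0, 0, 0.03], [0, 0, 0, 0, 0, 0, 0.04], [0, 0, 0, 0, 0, 0, 0.04], [0, 0, 0, 0, 0, -0.04, 0.04], [0, 0, 0, 0, 0, -0.04, 0.04], [0, 0, 0, 0, 0, 0, 0.04], [0, 0, 0, 0, 0, 0, 0.04]])

```text
clock: 35.7
ee_pos: [0.5459, 0.1528, 0.1259]
tcp_rot: [3.14, -0.0, 1.795]
wrist_force: [-1.0, -0.4, -0.2]
gripper_width: 0.0397
grasp_force: 0.0
```

```bash
python3 -c "
from h import *
cal,im=shot('wrist','wrist13'); c,i=shot('scene','scene13'); cv2.imwrite('pics/s13.png',cv2.resize(i[200:320,260:420],None,fx=4,fy=4,interpolation=2)[:,:,::-1])
p=fromj((.0291,.127),C);go(*p,.13,1.795)"
```

```text
d [ 0.129   0.0452 -0.0059] rot [-0.0019  0.0005 -0.0001] q7 0.10902059631591247 t 35.8
```

View pics/s13.png

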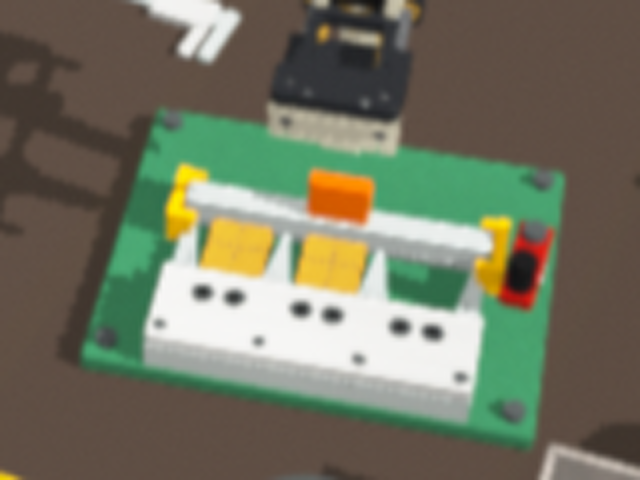

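```bash
python3 -c "
from h import *
cal=env.calibration('scene')
for f in ('scene3','scene13'):
    im=cv2.imread(f'pics/{f}.png')[:,:,::-1].copy()
    for k in blobs(im,'orange'):
        b=cv2.boundingRect(k)
        if b[0]>300:
            M=cv2.moments(k);print(f,b,M['m10']/M['m00'],M['m01']/M['m00'],M['m00'])
"
```

```text
scene3 (338, 247, 14, 8) 344.25531914893617 250.6430260047281 70.5
scene13 (337, 247, 15, 8) 344.0979020979021 250.4941724941725 71.5
```

Emit:
jog_arm(segments=[[0, 0, 0, 0.043, 0.015, 0, 0.04], [0, 0, 0, 0.043, 0.015, 0, 0.04], [0, 0, 0, 0.043, 0.015, 0, 0.04], [0, 0, 0, 0, 0, 0.03, 0.04], [0, 0, 0, 0, 0, 0, 0.04], [0, 0, 0, 0, 0, 0, 0.04]])

```text
clock: 36.4
ee_pos: [0.5596, 0.2865, 0.0938]
tcp_rot: [-3.138, 0.002, 1.794]
wrist_force: [-0.4, 0.2, 1.0]
gripper_width: 0.0401
grasp_force: 0.0
```

```bash
python3 -c "
from h import *
p=fromj((.0291,.127),C);go(*p,.058,1.795)"
```

```text
d [0.0017 0.0009 0.0358] rot [-0.0039  0.0025 -0.0014] q7 -0.0690745787460427 t 36.4
```

Emit:
jog_arm(segments=[[-0.004, 0.002, -0.001, 0.0017, 0.0009, 0.02, 0.04], [0, 0, 0, 0, 0, 0.0158, 0.04], [0, 0, 0, 0, 0, 0, 0.04], [0, 0, 0, 0, 0, 0, 0.01], [0, 0, 0, 0, 0, 0, 0.01], [0, 0, 0, 0, 0, 0, 0.01], [0, 0, 0, 0, 0, 0, 0.01], [0, 0, 0, 0, 0, 0, 0.01]], grip_force=8)

```text
clock: 37.2
ee_pos: [0.5599, 0.2899, 0.0597]
tcp_rot: [3.14, -0.002, 1.796]
wrist_force: [-4.8, -0.9, 5.1]
gripper_width: 0.0177
grasp_force: 8.0
```

Emit:
jog_arm(segments=[[0, 0, 0, -0.0137, -0.0013, 0, 0.01], [0, 0, 0, -0.0108, -0.0045, 0, 0.01], [0, 0, 0, -0.0093, -0.0072, 0, 0.01], [0, 0, 0, -0.0072, -0.0093, 0, 0.01], [0, 0, 0, -0.0045, -0.0108, 0, 0.01], [0, 0, 0, -0.0015, -0.0117, 0, 0.01], [0, 0, 0, 0, 0, 0, 0.01], [0, 0, 0, 0, 0, 0, 0.01]])

```text
clock: 38.0
ee_pos: [0.5242, 0.245, 0.0597]
tcp_rot: [3.139, -0.013, 1.805]
wrist_force: [-10.7, 26.3, 1.3]
gripper_width: 0.0125
grasp_force: 15.2
```

```bash
python3 -c "
from h import *
print(toj(env.observe()['ee_pos'][:2],C));p=fromj((-.0158,.080),C);go(*p,.058,1.795)"
```

```text
[-0.0155  0.0928]
d [-0.0128 -0.0004  0.0016] rot [ 0.0026 -0.0129  0.0098] q7 0.0096172761684564 t 38.0
```

Emit:
jog_arm(segments=[[0, 0, 0, 0, 0, 0, 0.02], [0, 0, 0, 0, 0, 0, 0.04], [0, 0, 0, 0, 0, 0, 0.04], [0, 0, 0, 0, 0, -0.04, 0.04], [0, 0, 0, 0, 0, -0.04, 0.04], [0, 0, 0, -0.05, 0, -0.03, 0.04], [0, 0, 0, -0.04, 0, 0, 0.04], [0, 0, 0, 0, 0, 0, 0.04], [0, 0, 0, 0, 0, 0, 0.04]])

```text
clock: 38.9
ee_pos: [0.5463, 0.1514, 0.1649]
tcp_rot: [3.138, -0.001, 1.792]
wrist_force: [0.0, 0.7, 0.0]
gripper_width: 0.0398
grasp_force: 0.0
```

```bash
python3 -c "
from h import *
print(toj(env.observe()['ee_pos'][:2],C));
cal,im=shot('wrist','wrist14')
print(cal)
"
```

```text
[-0.0148 -0.0034]
{'intrinsics': array([[373.8257,   0.    , 276.7197],
       [  0.    , 373.8257, 205.275 ],
       [  0.    ,   0.    ,   1.    ]]), 'eye': array([0.5312, 0.215 , 0.3216]), 'rotation': array([-0.2444, -0.0034,  0.2205])}
```

View pics/wrist14.png

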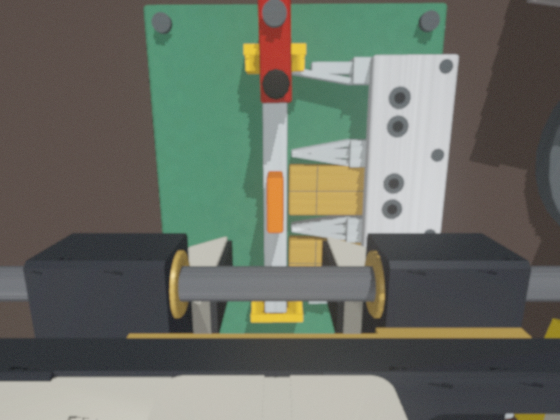

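```bash
python3 -c "
from h import *
cal=env.calibration('wrist');im=cv2.imread('pics/wrist14.png')[:,:,::-1].copy()
hsv=cv2.cvtColor(im,cv2.COLOR_RGB2HSV)
red=cv2.inRange(hsv,np.array((0,120,60)),np.array((3,255,255)))|cv2.inRange(hsv,np.array((175,120,60)),np.array((180,255,255)))
k=max(cv2.findContours(red,0,1)[0],key=cv2.contourArea);b=cv2.boundingRect(k);r=rect(cal,k,.053);print(b,r,toj(r[:2],C),'latch angle',r[4]-YAW-np.pi/2)
for side in (0,1):
    rows=range(20,60,4);P=cast(cal,[((np.flatnonzero(red[y]).max()+1 if side else np.flatnonzero(red[y]).min()),y+.5) for y in rows],.053)
    print(np.polyfit(toj(P,C)[:,1],toj(P,C)[:,0],1))
print(toj(cast(cal,(276,84),.079),C),toj(cast(cal,(273.5,13),.056),C))
for c,z in (('orange',.073),('brass',.031)):
  for k in blobs(im,c,100):
    r=rect(cal,k,z);print(c,cv2.boundingRect(k),r,toj(r[:2],C))
o=cv2.inRange(hsv,np.array((3,150,120)),np.array((16,255,255)));k=max(cv2.findContours(o[100:240],0,1)[0],key=cv2.contourArea)+[0,100]
r=rect(cal,k,.073);print('tab',r,toj(r[:2],C),r[4]-YAW-np.pi/2)
"
```

```text
(258, 0, 33, 82) [0.5198 0.2609 0.0503 0.0209 1.8023] [-0.0163  0.1093] latch angle 0.005529994806971139
[-0.0005 -0.0251]
[ 0.0181 -0.0081]
[[-0.0153  0.0804]] [[-0.0168  0.1259]]
brass (289, 165, 74, 50) [0.5823 0.1669 0.058  0.0396 0.2226] [0.0237 0.0037]
brass (127, 327, 404, 12) [0.6174 0.0444 0.3538 0.0108 0.2211] [ 0.0306 -0.1236]
brass (289, 236, 35, 30) [0.5794 0.1138 0.0278 0.0254 0.2218] [ 0.009  -0.0474]
brass (250, 301, 53, 22) [0.5677 0.054  0.0451 0.0201 0.2215] [-0.0157 -0.1031]
brass (169, 250, 19, 69) [0.4814 0.0603 0.0629 0.0153 1.7359] [-0.0985 -0.0777]
brass (367, 251, 18, 68) [0.6445 0.0965 0.0619 0.0146 1.852 ] [ 0.0686 -0.0788]
brass (243, 43, 17, 31) [0.5048 0.2498 0.0205 0.0116 1.794 ] [-0.0333  0.1018]
brass (291, 42, 15, 30) [0.5379 0.2584 0.0198 0.0102 1.803 ] [0.0008 0.1028]
brass (544, 318, 16, 21) [0.8074 0.0916 0.0196 0.0137 1.7919] [ 0.2264 -0.1199]
brass (515, 413, 30, 7) [0.8221 0.0005 0.0275 0.0067 0.2203] [ 0.2203 -0.212 ]
tab [0.5431 0.1582 0.0414 0.0102 1.7972] [-0.0165  0.004 ] 0.0003631065699716274
```

```bash
python3 -c "
from h import *
for n in ('scene','side'):
    cal,im=shot(n,n+'15'); ref=cv2.imread('pics/%s3.png'%n)[:,:,::-1].copy()
    for nm,i in (('ref',ref),('now',im)):
        for k in blobs(i,'orange',25):
            b=cv2.boundingRect(k)
            if (n=='scene' and b[0]>300) or (n=='side' and b[1]>220):
                M=cv2.moments(k);print(n,nm,b,M['m10']/M['m00'],M['m01']/M['m00'],M['m00'])
i=cv2.imread('pics/scene15.png')[200:320,260:420]
cv2.imwrite('pics/s15.png',cv2.resize(i,None,fx=4,fy=4,interpolation=2))
"
```

```text
scene ref (338, 247, 14, 8) 344.25531914893617 250.6430260047281 70.5
scene now (337, 247, 15, 8) 344.0979020979021 250.4941724941725 71.5
```

View pics/s15.png

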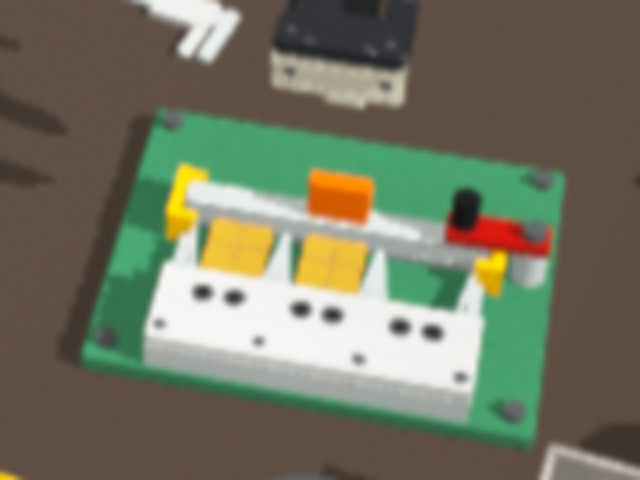

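The picture shows the latch arm (crop about (500,232)) closed over the keeper's end. The keeper is seated with its tab at (340,195), and both blanks are home. The arm is clear, so I'm handing in.

```bash
python3 -c "
from plant import env
print(env.hand_in())"
```

```text
the job is handed in; nothing more can be done
None
```

I handed the job in at about 39 s: both blanks on the bench are home in lanes 1 and 2, the keeper is back in its pocket, the latch is closed (about 0 rad), and no tool was touched; the final pictures agree, but the hand-in gave no verdict.

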